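Pack the bottle case

ROBOT

A 6-joint arm with a two-finger parallel gripper is mounted at the origin on the work surface. World frame = base frame: x ahead of the robot, y to its left, z up, the work surface at z = 0. Lengths are in m, angles in degrees, forces in N, time in s.
With the tool pointing down it reaches from about 0.375 to 0.9 m from the base axis. Payload 3.1 kg.
Tool frame: the origin (TCP) lies at the very end of the fingers, on their centre line; the grasp point (between the pads) lies 19 mm behind it; z points along the fingers, y is the line along which they close (so a half turn about z gives the same grasp; the last joint's range is limited). The gripper opens to 87 mm and grips with 3 to 60 N. Pads are 19 mm wide; open, the fingers measure 117 mm over their backs; the gripper's body (75 mm by 190 mm) begins 51 mm behind the grasp point.
Start: joints at [55.606, 30.224, 82.088, -0, 67.689, -10.227], TCP at [0.256, 0.57, 0.223] pointing down, gripper open.
Joint ranges: [-176.69, 176.69], [-43.24, 126.21], [12.49, 139.97], [-82, 262], [0, 151.66], [-163.58, 163.58]. Speed limits (degrees/s): [159.86, 159.86, 180, 180, 180, 180].

INTERFACE

Orientations are given as a 3x3 rotation matrix whose columns are the frame's x, y, z axes.
In Python, from rig import readout, viewer, ticket gives the robot as it stands.
- The arm moves only by the tool send_rows, never from a script. Its argument "moves" is a list of rows, each a list of 6 numbers: the shift along the tool's x, y, z in units of 250 mm (1.0 is 250 mm), then the turn, a rotation vector about the tool's x, y, z in units of 90 degrees (1.0 is 90 degrees). A call has 1 to 12 rows; each row is the pose to reach, as a shift and turn from the pose commanded when the call began, along the tool's axes at that moment; what a row does not reach only later rows make up. A row lasts 1/10 s, in which the tool goes at most 50 mm and 8.59 degrees, less where a joint would pass 70% of its speed; a pose out of reach is approached as far as the arm can. A call with a number of a shift or a turn outside -1 to 1 is refused whole. A call with a gripper value outside its range is refused whole. "grip" is the opening, from 0 (shut) to 1 (fully open), set as the call begins (left out, the last holds). The fingers move at their own pace and stop on an object; the grip force is fixed at half the most. Time passes only in rows, so rows that repeat a pose let the fingers close. It gives the time, the measured TCP pose, the force, the opening and the grip force at its end, in the units of the state.
- readout.read_state(): the state, without advancing time (a new reading comes with each control period).
- viewer.capture(name): name is "side" or "top" or "wrist"; returns (picture, depth): 420x560x3 uint8, red, green, blue; 420x560 float32, m along the optical axis (not along the pixel's ray), 0 where there is no reading.
- viewer.camera_info(name): a dict with "fx", "fy", "cx", "cy" (pixels), "distortion" ([k1, k2, p1, p2, k3] as OpenCV has them; the pictures are not rectified), "R" (3x3) and "t" (3): a world point X has camera coordinates R X + t; the wrist camera has in their place "tool_from_camera" (4x4, takes a point from camera to tool coordinates, whose origin is the TCP and whose axes are the flange's). Camera axes: x right, y down, z forward; pixel columns grow to the right and rows downward; lengths in m; the calibration is good to about 2 mm. A picture is of the moment at which its call begins: read the wrist's pose just before it. camera_info takes no time and is no camera call.
- ticket.hand_in(): hands the job in; it is judged then, once.
The state is a dict: "time_s": time; "joint_positions": joint angles; "qvel": joint speeds; "tau": joint torques, N m; "position": TCP position; "tcp_rot": TCP orientation; "force": force on the tool from outside, world axes, zero at the start; "moment": the same for the moment, N m; "opening": opening from 0.0 (shut) to 1.0 (fully open); "grasp_force": force on a finger pad.
Only numpy, scipy, OpenCV 4.12 (cv2) and the standard library are available. Lean on these libraries where they do the work, as an engineer would, in place of code of your own. Each camera call takes 0.05 s, during which the arm holds its last target. There are 200 camera calls.

TASK

Pack the walnut case with every bottle from the oak caddy: first push its lid, which stands ajar, back until it is upright or further, then lay each bottle on its side in a groove of its own, its body down in the notches of the two rails and its neck at the end that has no rails, setting it down, not letting it drop. When all are in, lower the lid without slamming it until it is fully shut, and only then fold the hasp down over its staple until it lies flat against the case. Leave the pepper mill in the caddy and the other things on the counter alone.

Things in the scene. Friction and masses are not known exactly. Their poses are not given: they have to be found in the camera images.
- case: walnut bottle case, fixed to the counter: a tray 221 mm (x) by 280 mm (y), 8 mm walls 60 mm high, 8 mm felt floor, lid hinged along its -y side. Origin: centre of its underside; z up. Two notched oak rails across it, 18 mm thick, at x = +0.070 and +0.016, teeth 44 mm high, make four V grooves along x at y = +0.091, +0.033, -0.025 and -0.083. The -x half, for the necks, has no rails.
- groove_1 (a point): where the centre of a bottle's underside lies when the bottle is centred in the groove at y = +0.091: 50.4 mm above the counter, 10 mm from the inner face of the +x wall. The bottle's body is then down on both rails, its axis level along the groove, its cap towards -x, 10 mm short of the -x wall. Axes as the case's.
- groove_2 (a point): the same for the groove at y = +0.033.
- groove_3 (a point): the same for the groove at y = -0.025.
- groove_4 (a point): the same for the groove at y = -0.083, beside the hinge.
- lid (a joint): the case's lid, a shallow walnut tray 30 mm deep over all (8 mm top, 8 mm rims), 221 mm long (x), reaching 280 mm from its hinge, 0.45 kg. 0 = shut (top 90 mm above the counter), 1.57 = upright, 1.85 = right back at its stop. The hinge is stiff (0.75 N m): the lid stays where it is left; 2 to 8 N near its free edge moves it.
- case_hinge (a point): the middle of the lid's hinge axis, which runs along the case's x at y = -0.14, 60 mm above the counter. Axes as the case's.
- lid_edge (a point): the middle of the lid's free edge on its outer face (280 mm from the hinge axis, 30 mm out of the rim's plane). Its axes turn with the lid: y away from the hinge, z out of the lid's top.
- hasp (a joint): dark bronze hasp, a slotted flap 44 mm wide, 4 mm thick, 55 mm long with a round lip at its end, on the middle of the lid's free edge. Hinge axis along the case's x; lid shut: at y = +0.145, 80 mm above the counter. 0 = hanging straight down, staple through its slot; 1.57 = straight out in the lid's plane; more = folded up. It stays where it is left; 1 N on the lip moves it.
- hasp_lip (a point): centre of the 10 mm round lip at the hasp's free end, 55 mm from its hinge axis and 6 mm out of the flap; hasp closed: 25 mm above the counter at y = +0.151 in the case. The staple, a bronze loop on the +y wall 34 to 54 mm above the counter, stands 16 mm out of the wall, no further than the lip, so the lip can be pressed home from the side.
- caddy: oak caddy, fixed to the counter, 68 mm (x) by 320 mm (y), five compartments 58 mm square in a row along y, 63 mm apart, walls 5 mm thick and 76 mm high, floor 6 mm. Origin: centre of its underside. The bottles and the pepper mill stand in it, one to a compartment, in any order.
- bottle_a: a sealed green glass bottle with a white label and a dark red cap, 185 mm tall, about 0.3 kg, standing upright in a compartment of the caddy. Origin: centre of its underside; z runs along its axis from the bottom to the cap. Body 50 mm across up to 100 mm, then the shoulder; neck straight and 27 mm across from 132 to 161 mm, cap 29 mm across from 161 to 185 mm. It may be missing.
- bottle_b: a sealed brown glass bottle with a cream label and a black cap, 185 mm tall, about 0.3 kg, standing upright in a compartment of the caddy. Origin: centre of its underside; z runs along its axis from the bottom to the cap. Body 50 mm across up to 100 mm, then the shoulder; neck straight and 27 mm across from 132 to 161 mm, cap 29 mm across from 161 to 185 mm. It may be missing.
- bottle_c: a sealed pale grey glass bottle with a blue label and a gold cap, 185 mm tall, about 0.3 kg, standing upright in a compartment of the caddy. Origin: centre of its underside; z runs along its axis from the bottom to the cap. Body 50 mm across up to 100 mm, then the shoulder; neck straight and 27 mm across from 132 to 161 mm, cap 29 mm across from 161 to 185 mm. It may be missing.
- bottle_d: a sealed dark pink glass bottle with a white label and a silver cap, 185 mm tall, about 0.3 kg, standing upright in a compartment of the caddy. Origin: centre of its underside; z runs along its axis from the bottom to the cap. Body 50 mm across up to 100 mm, then the shoulder; neck straight and 27 mm across from 132 to 161 mm, cap 29 mm across from 161 to 185 mm. It may be missing.
- pepper_mill: turned dark wood pepper mill, 50 mm across the foot, 140 mm tall, standing in the caddy. It is not part of the job and stays where it is. Origin: centre of its underside.
- mug: blue mug, 76 mm across, 85 mm tall, handle at its +y. It is not part of the job and stays where it is. Origin: centre of its underside.
- jam_jar: dark red jam jar with a red lid, 68 mm across, 85 mm tall. It is not part of the job and stays where it is. Origin: centre of its underside.
- tomato_can: food can with a red label, 72 mm across, 100 mm tall. It is not part of the job and stays where it is. Origin: centre of its underside.
- timer: round red kitchen timer, 68 mm across, 64 mm tall. It is not part of the job and stays where it is. Origin: centre of its underside.

How it is judged:
By the outcome, as a careful person would: the job done as asked, in the order asked, and still so for the second after the job is handed in, with the robot touching nothing.
Of bottle_a, bottle_b, bottle_c, bottle_d only 3 to 4 are there at a start; the rules pass over those that are not, and their reading is None.
At some moment in a run one of bottle_a, bottle_b, bottle_c, bottle_d may be knocked a few centimetres aside while the robot is not near it.
It also fails if it takes over 210 s, if anything falls off the work surface, if the arm or the gripper's body presses on something with over 40 N, if the wrist force passes 120 N, or if a joint passes its speed limit or range.

## Working session

There is one attempt and no reset: what is moved stays moved. The work goes in short steps, Python scripts to look and compute and a tool call to move; the robot and the scene stay as the last step left them, time stands still between calls to the robot, and variables do not carry over. Pictures are saved under pics/ and viewed, at most 14 in all, crops included, and the job is handed in when it is done.

Besides the shell and the picture viewer there is one more tool, called after "Request:" as name(argument=value, ...) on one line, values as JSON. send_rows: Moves the arm, as the interface text tells. Shifts and turns lie within -1 to 1; 1 stands for 250 mm of shift or 90 degrees of turn. Its arguments: {"type":"object","properties":{"moves":{"type":"array"},"grip":{"type":"number"}},"required":["moves"]}

```bash
ls; mkdir -p pics; cat > h.py <<'E'
import numpy as np, cv2
from rig import readout, viewer, ticket
def snap(n, f):
    s=readout.read_state(); p,d=viewer.capture(n)
    cv2.imwrite(f'pics/{f}.png',p[:,:,::-1]); np.savez(f'pics/{f}.npz',d=d,pos=s['position'],rot=s['tcp_rot'],n=n); return p,d
def world(f,pix=None):
    """all-pixel (or listed (u,v)) world points from saved depth"""
    z=np.load(f'pics/{f}.npz'); n=str(z['n']); i=viewer.camera_info(n); d=z['d']
    K=np.array([[i['fx'],0,i['cx']],[0,i['fy'],i['cy']],[0,0,1]])
    if pix is None: u,v=np.meshgrid(np.arange(d.shape[1]),np.arange(d.shape[0])); pix=np.stack([u,v],-1).reshape(-1,2)
    pix=np.asarray(pix); dd=d[pix[:,1],pix[:,0]].astype(float)
    q=cv2.undistortPoints(pix.astype(float).reshape(-1,1,2),K,np.array(i['distortion'])).reshape(-1,2)
    c=np.c_[q*dd[:,None],dd]
    if n=='wrist':
        T=np.array(i['tool_from_camera']); c=c@T[:3,:3].T+T[:3,3]; w=c@z['rot'].T+z['pos']
    else: w=(c-np.array(i['t']))@np.array(i['R'])
    w[dd==0]=np.nan
    return w
E
python3 - <<'E'
from h import *
a,_=snap('top','top0'); b,_=snap('side','side0'); snap('wrist','wr0')
s=readout.read_state(); print(s['time_s'],s['position'],np.round(s['tcp_rot'],3),s['opening'])
for n in('top','side'):
  i=viewer.camera_info(n); print(n,i['fx'],-np.array(i['R']).T@i['t'],np.round(i['R'],2).tolist())
print(viewer.camera_info('wrist')['tool_from_camera'])
E
```

```text
pics
0.15 [0.25550702 0.56976958 0.22178439] [[-0.912  0.409 -0.001]
 [ 0.409  0.912 -0.001]
 [ 0.    -0.002 -1.   ]] 0.9986076229655289
top 531.3721412705373 [0.35537836 0.00806111 1.17746872] [[0.02, -1.0, -0.02], [-0.99, -0.02, -0.14], [0.14, 0.02, -0.99]]
side 488.4357351240116 [ 0.50275807 -0.30140236  1.00684414] [[1.0, -0.1, -0.01], [-0.09, -0.94, -0.33], [0.02, 0.33, -0.94]]
[[-5.90724772e-04 -9.69450508e-01 -2.45286288e-01  6.59854605e-02]
 [ 9.99999406e-01 -3.48053803e-04 -1.03268506e-03  6.63237565e-05]
 [ 9.15764230e-04 -2.45286752e-01  9.69450138e-01 -1.62869689e-01]
 [ 0.00000000e+00  0.00000000e+00  0.00000000e+00  1.00000000e+00]]
```

View pics/top0.png

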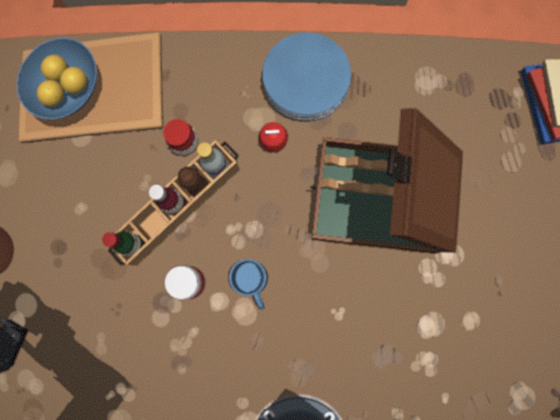

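View pics/side0.png

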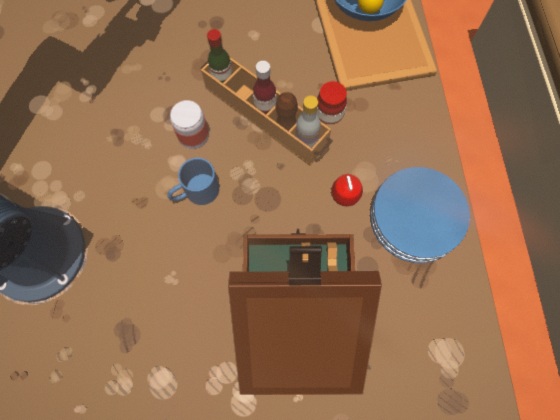

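```bash
python3 - <<'E'
from h import *
wt=world('top0'); ws=world('side0'); w=np.r_[wt,ws]
img=np.r_[cv2.imread('pics/top0.png').reshape(-1,3),cv2.imread('pics/side0.png').reshape(-1,3)]
ok=np.isfinite(w[:,0]); n=len(wt)
def pts(z0,z1,box,W=w): 
    m=(W[:,2]>z0)&(W[:,2]<z1)&(W[:,0]>box[0])&(W[:,0]<box[1])&(W[:,1]>box[2])&(W[:,1]<box[3]); return W[m]
print('counter z',np.nanmedian(world('top0',[[300,200],[80,300],[330,300]])[:,2]),np.nanmedian(world('side0',[[150,250],[420,300]])[:,2]))
c=world('top0',[[230,143],[122,262],[108,250],[240,155],[318,240],[327,141],[455,250],[462,150],[412,110],[403,112],[390,240],[395,242],[314,190]]); print(np.round(c,3))
# caddy rim
for nm,W in(('t',wt),('s',ws)):
    p=pts(.070,.079,(.3,.75,.05,.5),W); p=p[np.abs(p[:,0]-0)>0]
    r=cv2.minAreaRect(p[:,:2].astype(np.float32)); print(nm,'caddy',len(p),r)
    p=pts(.055,.064,(.4,.85,-.5,.0),W); r=cv2.minAreaRect(p[:,:2].astype(np.float32)); print('case',len(p),r)
    np.save('pics/'+nm,p)
# lid plane
p=pts(.10,.5,(.4,.85,-.6,-.05)); print(len(p),p.min(0),p.max(0))
E
```

```text
counter z 0.0003189730565428276 -0.0007050264238137234
[[ 0.666  0.171  0.002]
 [ 0.386  0.389  0.057]
 [ 0.411  0.421  0.059]
 [ 0.639  0.147 -0.001]
 [ 0.447 -0.033  0.02 ]
 [ 0.661 -0.048  0.055]
 [ 0.427 -0.318  0.081]
 [ 0.662 -0.363  0.004]
 [ 0.652 -0.182  0.306]
 [ 0.65  -0.167  0.298]
 [ 0.451 -0.192  0.009]
 [ 0.447 -0.203  0.012]
 [ 0.562 -0.023 -0.   ]]
t caddy 1193 ((0.5290758609771729, 0.27930283546447754), (0.5401109457015991, 0.30280157923698425), 15.992653846740723)
case 1400 ((0.635718822479248, -0.14424557983875275), (0.44144514203071594, 0.2734604477882385), 3.4698729515075684)
s caddy 1287 ((0.5299351215362549, 0.2756243944168091), (0.5492632985115051, 0.2942821681499481), 18.357240676879883)
case 1024 ((0.6456733345985413, -0.059824541211128235), (0.4087922275066376, 0.10756776481866837), 3.4421589374542236)
25001 [ 0.42220256 -0.32845788  0.10001448] [ 0.65846351 -0.12752293  0.36419185]
```

```bash
cat > fit.py <<'E'
from h import *
from scipy.optimize import differential_evolution as DE
def loc(p,q):
    c,s=np.cos(q[2]),np.sin(q[2]); d=p[:,:2]-q[:2]; return np.c_[c*d[:,0]+s*d[:,1],-s*d[:,0]+c*d[:,1]]
def caddy(q,p):
    l=np.abs(loc(p,q)); x,y=l.T
    k=np.abs((y-31.5e-3+.0315)%.063-.0315)
    dx=np.maximum(np.abs(x-.0315),np.maximum(y-.16,0)); dy=np.maximum(k,np.maximum(np.maximum(x-.034,y-.16),0))
    return -np.exp(-(np.minimum(dx,dy)/.003)**2).sum()
def case(q,p):
    l=loc(p,q); x,y=np.abs(l).T
    dx=np.maximum(np.abs(x-.1065),np.maximum(y-.14,0)); dy=np.maximum(np.abs(l[:,1]-.136),np.maximum(x-.1105,0))
    return -np.exp(-(np.minimum(dx,dy)/.003)**2).sum()
def sel(W,z0,z1,b): return W[(W[:,2]>z0)&(W[:,2]<z1)&(W[:,0]>b[0])&(W[:,0]<b[1])&(W[:,1]>b[2])&(W[:,1]<b[3])]
if __name__=='__main__':
    wt=world('top0'); ws=world('side0')
    for nm,W in(('t',wt),('s',ws),('both',np.r_[wt,ws])):
        p=sel(W,.070,.080,(.36,.70,.12,.45)); p=p[::max(1,len(p)//3000)]
        r=DE(caddy,[(.48,.58),(.23,.33),(np.radians(20),np.radians(75))],args=(p,),seed=1); print(nm,'caddy',np.round(r.x[:2],4),np.degrees(r.x[2]),r.fun,len(p))
        p=sel(W,.054,.064,(.42,.70,-.35,-.02)); 
        r=DE(case,[(.5,.6),(-.25,-.1),(-.3,.3)],args=(p,),seed=1); print(nm,'case',np.round(r.x[:2],4),np.degrees(r.x[2]),r.fun,len(p))
    # caps
    w=np.r_[wt,ws]
    for nm,b in(('green',(.36,.5,.33,.46)),('pink',(.42,.56,.25,.33)),('mill',(.5,.62,.2,.27)),('grey',(.56,.68,.15,.23))):
        for z0,z1 in ((.175,.2),(.13,.15)):
            for W in(wt,ws):
                p=sel(W,z0,z1,b)
                if len(p)>5: print(nm,z0,len(p),np.round([p.min(0),p.max(0)],3).tolist())
    # raster
    H=np.zeros((600,700)); g=w[np.isfinite(w[:,0])]; g=g[np.argsort(g[:,2])]
    r=((.8-g[:,0])/.001).astype(int); c=((.45-g[:,1])/.0012).astype(int); m=(r>=0)&(r<600)&(c>=0)&(c<700)
    H[r[m],c[m]]=g[m,2]; cv2.imwrite('pics/hm.png',cv2.applyColorMap((np.clip(H/.1,0,1)*255).astype(np.uint8),cv2.COLORMAP_JET))
E
python3 fit.py
```

```text
t caddy [0.5172 0.2831] 44.74289237807851 -770.9440651706468 1167
t case [ 0.5457 -0.1675] -5.1627596121601504 -657.5214467472689 1123
s caddy [0.5165 0.2814] 44.951864918238975 -651.6164256534325 1178
s case [ 0.5451 -0.1692] -5.242866829456281 -452.35266924317233 792
both caddy [0.5169 0.2823] 44.80353065374852 -1386.3457919253165 2345
both case [ 0.5456 -0.1684] -5.131136678535552 -1099.1160861964465 1915
green 0.175 207 [[0.411, 0.358, 0.175], [0.439, 0.386, 0.197]]
green 0.175 192 [[0.412, 0.356, 0.175], [0.44, 0.385, 0.195]]
green 0.13 89 [[0.408, 0.355, 0.13], [0.443, 0.38, 0.149]]
green 0.13 107 [[0.41, 0.354, 0.13], [0.44, 0.379, 0.15]]
pink 0.175 195 [[0.504, 0.27, 0.175], [0.532, 0.297, 0.196]]
pink 0.175 204 [[0.505, 0.267, 0.175], [0.532, 0.296, 0.195]]
pink 0.13 104 [[0.5, 0.25, 0.13], [0.56, 0.299, 0.15]]
pink 0.13 105 [[0.502, 0.253, 0.13], [0.552, 0.29, 0.15]]
mill 0.175 57 [[0.591, 0.2, 0.178], [0.615, 0.209, 0.195]]
mill 0.175 55 [[0.51, 0.2, 0.175], [0.615, 0.27, 0.195]]
mill 0.13 330 [[0.51, 0.2, 0.13], [0.6, 0.27, 0.15]]
mill 0.13 319 [[0.51, 0.201, 0.13], [0.619, 0.27, 0.15]]
grey 0.175 202 [[0.589, 0.18, 0.175], [0.618, 0.209, 0.196]]
grey 0.175 215 [[0.589, 0.18, 0.175], [0.617, 0.209, 0.196]]
grey 0.13 136 [[0.56, 0.179, 0.13], [0.617, 0.23, 0.15]]
grey 0.13 171 [[0.56, 0.179, 0.13], [0.619, 0.23, 0.15]]
```

```bash
cat > g.py <<'E'
from h import *
from scipy.spatial.transform import Rotation as Ro
CASE=(.5456,-.1684,np.radians(-5.15))
def C(l):
    c,s=np.cos(CASE[2]),np.sin(CASE[2]); return np.array([CASE[0]+c*l[0]-s*l[1],CASE[1]+s*l[0]+c*l[1],l[2]])
RC=Ro.from_euler('z',CASE[2]).as_matrix()
def down(a,tilt=0): # tool x heading a deg (z down), then tilted about tool y by tilt deg (x rises, z toward x heading)
    a=np.radians(a); x=[np.cos(a),np.sin(a),0]; z=[0,0,-1]; R=np.array([x,np.cross(z,x),z]).T
    return R@Ro.from_euler('y',tilt,degrees=True).as_matrix()
def row(p,R,s=None):
    s=s or readout.read_state(); R0=np.array(s['tcp_rot']); d=R0.T@(np.asarray(p)-s['position'])/.25
    v=Ro.from_matrix(R0.T@R).as_rotvec()/(np.pi/2)
    return np.round(np.r_[d,v],3).tolist(), 'rows',round(max(np.linalg.norm(d)*5,np.linalg.norm(v)*90/8.59),1)
def log():
    s=readout.read_state()
    with open('log.txt','a') as f: f.write(repr((list(s['joint_positions']),list(s['position']),np.array(s['tcp_rot']).tolist()))+'\n')
    print(round(s['time_s'],2),np.round(s['position'],4),np.round(s['joint_positions'],1),np.round(s['force'],1))
    return s
E
python3 - <<'E'
from g import *
s=log()
# lid plane measure along central line offset (-.07)
w=np.r_[world('top0'),world('side0')]; d=w[:,:2]-np.array(CASE[:2]); l=np.c_[d@RC[:2,:2],w[:,2]]
for x0 in(-.07,.06):
  m=(np.abs(l[:,0]-x0)<.01)&(l[:,2]>.05)&(l[:,1]>-.3)&(l[:,1]<.06); q=l[m]
  for z in np.arange(.06,.36,.03):
    k=np.abs(q[:,2]-z)<.008
    if k.sum(): print(x0,round(z,2),k.sum(),np.round([q[k,1].min(),q[k,1].max()],3))
m=(np.abs(l[:,0])<.02)&(l[:,2]>.27)&(l[:,1]<.1)&(l[:,1]>-.3); print('hasp',np.round(l[m][::25,1:],3).tolist())
p0=np.array(s['position'])
print(row([.256,.57,.40],np.array(s['tcp_rot'])))
R=down(85); Rt=R@Ro.from_euler('y',-45,degrees=True).as_matrix(); print(np.round(RC.T@Rt,2))
st=dict(position=[.256,.57,.40],tcp_rot=s['tcp_rot'])
print(row(C([-.07,.12,.40]),R,st)); print(row(C([-.07,.10,.285]),Rt,dict(position=C([-.07,.12,.40]),tcp_rot=R)))
E
```

```text
0.15 [0.2555 0.5698 0.2218] [ 55.6  30.3  82.1   0.   67.7 -10.2] [ 0.2 -0.3 -0.3]
-0.07 0.09 89 [-0.162 -0.15 ]
-0.07 0.12 109 [-0.143 -0.13 ]
-0.07 0.15 116 [-0.122 -0.11 ]
-0.07 0.18 115 [-0.102 -0.09 ]
-0.07 0.21 133 [-0.083 -0.07 ]
-0.07 0.24 148 [-0.063 -0.051]
-0.07 0.27 167 [-0.044 -0.029]
-0.07 0.3 505 [-0.023  0.016]
0.06 0.09 88 [-0.163 -0.149]
0.06 0.12 101 [-0.143 -0.13 ]
0.06 0.15 110 [-0.122 -0.111]
0.06 0.18 116 [-0.103 -0.09 ]
0.06 0.21 135 [-0.085 -0.069]
0.06 0.24 142 [-0.064 -0.05 ]
0.06 0.27 159 [-0.044 -0.032]
0.06 0.3 489 [-0.023  0.016]
hasp [[0.038, 0.354], [0.035, 0.36], [0.022, 0.336], [0.024, 0.34], [0.005, 0.317], [0.034, 0.358], [0.036, 0.358], [0.039, 0.348], [-0.01, 0.307], [-0.004, 0.309], [0.008, 0.319], [0.021, 0.329], [0.038, 0.355], [-0.015, 0.3], [0.005, 0.315], [0.03, 0.361], [-0.025, 0.287], [0.001, 0.314], [0.023, 0.338], [-0.03, 0.279], [-0.007, 0.311], [0.017, 0.33], [0.039, 0.349], [-0.009, 0.309], [0.006, 0.319], [0.014, 0.324], [0.025, 0.342], [-0.028, 0.284], [-0.021, 0.293], [-0.017, 0.299], [-0.022, 0.29], [-0.024, 0.287], [-0.03, 0.27
[... 720 characters left out ...]
[-0.01, 0.311], [-0.011, 0.306], [-0.011, 0.307], [-0.012, 0.306], [-0.013, 0.304], [-0.015, 0.303], [-0.016, 0.302], [-0.017, 0.299], [-0.018, 0.297], [-0.019, 0.296], [-0.02, 0.294], [-0.022, 0.295], [-0.023, 0.293], [-0.024, 0.29], [-0.024, 0.29], [-0.025, 0.288], [-0.027, 0.289], [-0.028, 0.284], [-0.029, 0.282], [-0.031, 0.283], [-0.031, 0.278], [-0.033, 0.277], [-0.034, 0.275], [-0.035, 0.274], [-0.036, 0.271], [-0.038, 0.272]]
([-0.001, 0.0, -0.713, 0.0, 0.0, 0.0], 'rows', np.float64(3.6))
[[-0.    1.    0.  ]
 [ 0.71  0.   -0.71]
 [-0.71  0.   -0.71]]
([-1.845, -1.858, 0.003, -0.001, 0.0, 0.787], 'rows', np.float64(13.1))
([-0.08, -0.0, 0.46, 0.0, -0.5, 0.0], 'rows', np.float64(5.2))
```

Request:
send_rows(moves=[[0,0,-0.71,0,0,0],[0,0,-0.71,0,0,0],[0,0,-0.71,0,0,0],[0,0,-0.71,0,0,0],[0,0,-0.71,0,0,0]], grip=0)

```text
time_s: 0.65
position: [0.257, 0.5721, 0.4058]
tcp_rot: [[-0.912, 0.409, 0.006], [0.409, 0.912, 0.009], [-0.002, 0.011, -1.0]]
force: [0.2, 0.9, 0.5]
opening: 0.636
grasp_force: 0.0
```

```bash
python3 - <<'E'
from g import *
s=log()
p=np.array(C([-.07,.12,.40])); mid=(np.array(s['position'])+p)/2
R=down(85)
print(row(mid,R)); print(row(p,R,dict(position=mid,tcp_rot=R)))
E
```

```text
0.65 [0.257  0.5721 0.4058] [ 55.6  22.   67.1   0.   90.2 -10.2] [0.2 0.9 0.5]
([-0.922, -0.934, 0.003, 0.007, -0.003, 0.787], 'rows', np.float64(8.2))
([-1.185, 0.565, 0.012, 0.0, 0.0, 0.0], 'rows', np.float64(6.6))
```

Request:
send_rows(moves=[[-0.92,-0.93,0,0,0,0.787],[-0.92,-0.93,0,0,0,0.787],[-0.92,-0.93,0,0,0,0.787],[-0.92,-0.93,0,0,0,0.787],[-0.92,-0.93,0,0,0,0.787],[-0.92,-0.93,0,0,0,0.787],[-0.92,-0.93,0,0,0,0.787],[-0.92,-0.93,0,0,0,0.787],[-0.92,-0.93,0,0,0,0.787],[-0.92,-0.93,0,0,0,0.787]])

```text
time_s: 1.65
position: [0.3699, 0.2632, 0.3986]
tcp_rot: [[0.088, 0.996, -0.003], [0.996, -0.088, -0.001], [-0.001, -0.003, -1.0]]
force: [-0.6, -0.8, 0.2]
opening: 0.007
grasp_force: 0.0
```

```bash
python3 - <<'E'
from g import *
s=log()
p=np.array(C([-.07,.13,.36])); R=down(85); Rt=R@Ro.from_euler('y',-60,degrees=True).as_matrix()
print(row(p,R)); print(row(p,Rt)); print(row(C([-.07,.13,.27]),Rt,dict(position=p,tcp_rot=Rt)))
E
```

```text
1.65 [0.3699 0.2632 0.3986] [21.3  6.2 89.8  0.  84.1 26.3] [-0.6 -0.8  0.2]
([-1.137, 0.573, 0.154, -0.002, 0.001, -0.0], 'rows', np.float64(6.4))
([-1.137, 0.573, 0.154, -0.002, -0.666, 0.0], 'rows', np.float64(7.0))
([0.312, 0.0, 0.18, 0.0, 0.0, 0.0], 'rows', np.float64(1.8))
```

Request:
send_rows(moves=[[-0.95,0.5,0.1,0,-0.666,0],[-0.95,0.5,0.1,0,-0.666,0],[-0.95,0.5,0.1,0,-0.666,0],[-0.95,0.5,0.1,0,-0.666,0],[-0.95,0.5,0.1,0,-0.666,0],[-0.95,0.5,0.1,0,-0.666,0],[-0.95,0.5,0.1,0,-0.666,0],[-0.95,0.5,0.1,0,-0.666,0],[-0.95,0.5,0.1,0,-0.666,0]])

```text
time_s: 2.55
position: [0.4742, 0.0171, 0.3739]
tcp_rot: [[0.04, 0.996, -0.076], [0.501, -0.085, -0.861], [-0.865, -0.003, -0.502]]
force: [-0.1, -0.5, 0.2]
opening: 0.005
grasp_force: 0.0
```

```bash
python3 - <<'E'
from g import *
s=log(); print(np.round(s['tcp_rot'],2))
R=down(85); Rt=R@Ro.from_euler('y',-60,degrees=True).as_matrix()
print(row(C([-.07,.11,.27]),Rt))
E
```

```text
2.55 [0.4742 0.0171 0.3739] [ 18.2  26.1  90.1 -52.9  94.9  33.9] [-0.1 -0.5  0.2]
[[ 0.04  1.   -0.08]
 [ 0.5  -0.09 -0.86]
 [-0.86 -0.   -0.5 ]]
([0.222, 0.071, 0.445, -0.0, -0.002, 0.002], 'rows', np.float64(2.5))
```

Request:
send_rows(moves=[[0.22,0.07,0.44,0,0,0],[0.22,0.07,0.44,0,0,0],[0.22,0.07,0.44,0,0,0],[0.22,0.07,0.44,0,0,0],[0.16,0.07,0.544,0,0,0],[0.12,0.07,0.613,0,0,0],[0.12,0.07,0.613,0,0,0]])

```text
time_s: 3.25
position: [0.4817, -0.1032, 0.2749]
tcp_rot: [[0.049, 0.996, -0.075], [0.499, -0.089, -0.862], [-0.865, 0.004, -0.502]]
force: [0.2, 0.3, -0.2]
opening: 0.004
grasp_force: 0.0
```

```bash
python3 - <<'E'
from g import *
s=log(); d=np.array(s['position'])-[*CASE[:2],0]; print('local',np.round(RC.T@d,3))
R=down(85); Rt=R@Ro.from_euler('y',-60,degrees=True).as_matrix()
print(row(C([-.07,-.20,.27]),Rt))
E
```

```text
3.25 [ 0.4817 -0.1032  0.2749] [  5.5  31.3 101.1 -60.8  77.2  42.2] [ 0.2  0.3 -0.2]
local [-0.069  0.059  0.275]
([-0.503, -0.003, 0.907, 0.0, -0.001, -0.003], 'rows', np.float64(5.2))
```

Request:
send_rows(moves=[[-0.04,0,0.07,0,0,0],[-0.08,0,0.14,0,0,0],[-0.12,0,0.21,0,0,0],[-0.16,0,0.28,0,0,0],[-0.2,0,0.35,0,0,0],[-0.24,0,0.42,0,0,0],[-0.28,0,0.49,0,0,0],[-0.32,0,0.56,0,0,0],[-0.36,0,0.63,0,0,0],[-0.4,0,0.7,0,0,0],[-0.43,0,0.76,0,0,0],[-0.46,0,0.82,0,0,0]])

```text
time_s: 4.45
position: [0.4626, -0.3357, 0.271]
tcp_rot: [[0.047, 0.996, -0.071], [0.499, -0.086, -0.862], [-0.865, 0.005, -0.502]]
force: [0.5, 2.8, -1.6]
opening: 0.002
grasp_force: 1.5
```

```bash
python3 - <<'E'
from g import *
s=log(); d=np.array(s['position'])-[*CASE[:2],0]; print('local',np.round(RC.T@d,3))
R=down(85); Rt=R@Ro.from_euler('y',-60,degrees=True).as_matrix()
print(row(C([-.07,-.205,.27]),Rt))
E
```

```text
4.45 [ 0.4626 -0.3357  0.271 ] [-21.6  29.4 106.9 -78.7  57.6  38.8] [ 0.5  2.8 -1.6]
local [-0.068 -0.174  0.271]
([-0.058, -0.01, 0.109, 0.003, -0.001, -0.002], 'rows', np.float64(0.6))
```

Request:
send_rows(moves=[[-0.02,0,0.03,0,0,0],[-0.04,0,0.07,0,0,0],[-0.055,0,0.1,0,0,0],[-0.055,0,0.1,0,0,0]])

```text
time_s: 4.85
position: [0.4587, -0.3658, 0.2694]
tcp_rot: [[0.045, 0.996, -0.076], [0.497, -0.088, -0.863], [-0.866, 0.001, -0.499]]
force: [0.9, -0.3, 0.7]
opening: 0.002
grasp_force: 0.0
```

```bash
python3 - <<'E'
from g import *
s=log(); d=np.array(s['position'])-[*CASE[:2],0]; print('local',np.round(RC.T@d,3))
snap('side','side1'); snap('top','top1')
w=np.r_[world('top1'),world('side1')]; d=w[:,:2]-np.array(CASE[:2]); l=np.c_[d@RC[:2,:2],w[:,2]]
m=(np.abs(l[:,0]-.06)<.01)&(l[:,2]>.05)&(l[:,1]>-.35)&(l[:,1]<-.1); q=l[m]
for z in np.arange(.06,.37,.03):
    k=np.abs(q[:,2]-z)<.008
    if k.sum(): print(round(z,2),k.sum(),np.round([q[k,1].min(),q[k,1].max()],3))
L=[eval(x) for x in open('log.txt')]
from scipy.optimize import least_squares
def fk(j,P):
    a1,d1,a2,a3,d4,d6=P[:6]; j=np.radians(j)
    ry=lambda t:Ro.from_euler('y',t).as_matrix(); rz=lambda t:Ro.from_euler('z',t).as_matrix()
    R=rz(j[0]); p=R@[a1,0,d1]; R=R@ry(j[1]); p=p+R@[0,0,a2]; R=R@ry(j[2]); p=p+R@[a3,0,0]+R@[0,0,d4]; R=R@rz(j[3])@ry(j[4]); p=p+R@[P[6],0,d6]
    R=R@rz(j[5]+np.pi/2); return p,R   # check
def res(P): return np.concatenate([fk(j,P)[0]-p for j,p,R in L])
best=min((least_squares(res,np.r_[0,.3,.35,0,.35,.25,0]+np.random.default_rng(k).normal(0,.05,7)) for k in range(10)),key=lambda r:r.cost)
print(np.round(best.x,4),np.sqrt(np.mean(best.fun**2)))
for j,p,R in L[-2:]: print(np.round(fk(j,best.x)[1],2).tolist(),np.round(R,2).tolist())
E
```

```text
4.85 [ 0.4587 -0.3658  0.2694] [-25.   29.8 106.6 -80.9  55.5  38.2] [ 0.9 -0.3  0.7]
local [-0.069 -0.204  0.269]
0.06 252 [-0.162 -0.13 ]
0.09 28 [-0.17  -0.166]
0.12 29 [-0.177 -0.174]
0.15 37 [-0.181 -0.179]
0.18 42 [-0.189 -0.185]
0.21 83 [-0.198 -0.191]
0.24 61 [-0.204 -0.195]
0.27 58 [-0.21  -0.204]
0.3 3 [-0.213 -0.212]
0.33 183 [-0.229 -0.198]
[0.0921 0.1713 0.5676 0.1213 0.3019 0.1836 0.004 ] 0.04488126495827952
[[0.05, 1.0, -0.07], [0.5, -0.09, -0.86], [-0.87, 0.01, -0.5]] [[0.05, 1.0, -0.07], [0.5, -0.09, -0.86], [-0.87, 0.01, -0.5]]
[[0.04, 1.0, -0.08], [0.5, -0.09, -0.86], [-0.87, 0.0, -0.5]] [[0.04, 1.0, -0.08], [0.5, -0.09, -0.86], [-0.87, 0.0, -0.5]]
```

```bash
cat > kin.py <<'E'
from g import *
from scipy.optimize import least_squares
ry=lambda t:Ro.from_euler('y',t).as_matrix(); rz=lambda t:Ro.from_euler('z',t).as_matrix()
def frames(j):
    j=np.radians(j); R1=rz(j[0]); R2=R1@ry(j[1]); R3=R2@ry(j[2]); R6=R3@rz(j[3])@ry(j[4]); return R1,R2,R3,R6,R6@rz(j[5]+np.pi/2)
def A(j):
    R1,R2,R3,R6,_=frames(j); return np.c_[[0,0,1],R1[:,0],R2[:,2],R2[:,0],R3[:,2],R3[:,0],R6[:,2],R1[:,1]]
L=[eval(x) for x in open('log.txt')]
P,_,rk,_=np.linalg.lstsq(np.concatenate([A(j) for j,p,R in L]),np.concatenate([p for j,p,R in L]),rcond=1e-6)
LIM=np.array([[-176.69,176.69],[-43.24,126.21],[12.49,139.97],[-82,262],[0,151.66],[-163.58,163.58]])
def ik(p,R,q0):
    f=lambda q:np.r_[(A(q)@P-p)*10,(Ro.from_matrix(R.T@frames(q)[4]).as_rotvec())*3]
    r=least_squares(f,np.clip(q0,LIM[:,0]+.1,LIM[:,1]-.1),bounds=(LIM[:,0],LIM[:,1]),x_scale=30); return r.x, np.linalg.norm(r.fun)
E
python3 - <<'E'
from kin import *
print(len(L),rk,np.round(P,4)); print(max(np.linalg.norm(A(j)@P-p) for j,p,R in L))
E
```

```text
7 8 [ 0.2742  0.      0.588  -0.      0.3917  0.1141  0.3055  0.111 ]
9.305364597889227e-16
```

View pics/side1.png

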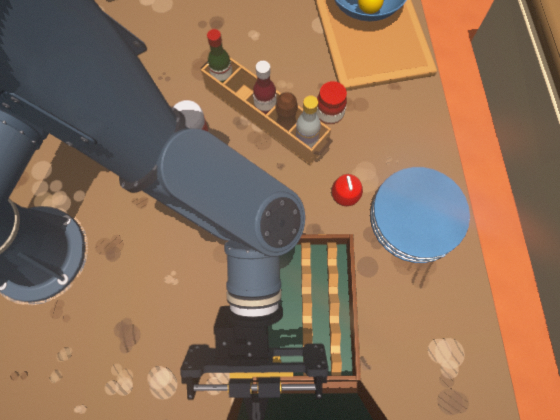

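```bash
python3 - <<'E'
from kin import *
B=dict(green=(.425,.371),pink=(.518,.282),grey=(.603,.194))
G={1:.091,2:.033,3:-.025,4:-.083}
# TCP = grasp + .019 z
for b,(x,y) in B.items():
  for tilt in (50,60,70,90):
    o=[]
    for phi in (0,15,30,45,60):
      R=down(phi,tilt); g=np.array([x,y,.006+.146]); best=None
      for back in (0,.10):
        q,e=ik(g+R[:,2]*(.019-back),R,[np.degrees(np.arctan2(y,x)),0,110,0,20,80]); o.append((phi,round(e,3)))
        if e<.01 and back==0 and phi in(30,45): print(b,tilt,phi,np.round(q))
    print(b,tilt,o)
for k,yy in G.items():
  for tilt in(-40,-30,-20,0):
    R=down(174.85,tilt); g=C([.0925-.146,yy,.0504]); 
    for up in(0,.15):
      q,e=ik(g+R[:,2]*.019+[0,0,up],R,[-15,20,90,0,60,-90]); print('g',k,tilt,up,np.round(q),round(e,3))
E
```

```text
green 50 45 [ 20.  37. 131. 149.  39. -82.]
green 50 [(0, np.float64(1.261)), (0, np.float64(1.28)), (15, np.float64(0.938)), (15, np.float64(0.842)), (30, np.float64(0.796)), (30, np.float64(0.63)), (45, np.float64(0.0)), (45, np.float64(0.0)), (60, np.float64(0.0)), (60, np.float64(0.0))]
green 60 45 [ 18.  46. 136. 153.  61. -91.]
green 60 [(0, np.float64(1.641)), (0, np.float64(1.667)), (15, np.float64(1.358)), (15, np.float64(1.296)), (30, np.float64(1.244)), (30, np.float64(1.145)), (45, np.float64(0.0)), (45, np.float64(0.393)), (60, np.float64(0.0)), (60, np.float64(0.097))]
green 70 45 [ 16.  57. 139. 152.  84. -98.]
green 70 [(0, np.float64(2.045)), (0, np.float64(2.106)), (15, np.float64(1.791)), (15, np.float64(1.785)), (30, np.float64(1.693)), (30, np.float64(1.663)), (45, np.float64(0.0)), (45, np.float64(0.773)), (60, np.float64(0.0)), (60, np.float64(0.326))]
green 90 [(0, np.float64(2.883)), (0, np.float64(3.044)), (15, np.float64(2.672)), (15, np.float64(2.791)), (30, np.float64(2.593)), (30, np.float64(2.701)), (45, np.float64(2.66)), (45, np.float64(2.793)), (60, 
[... 3644 characters left out ...]
3 -30 0.15 [ -42.   21.  118.   43.   24. -164.] 0.101
g 3 -20 0 [ -38.   39.  116.   43.   13. -164.] 0.141
g 3 -20 0.15 [ -40.   21.  112.   22.   31. -141.] 0.0
g 3 0 0 [ -33.   40.  104.   -0.   35. -118.] 0.0
g 3 0 0.15 [ -33.   26.   99.   -0.   55. -118.] 0.0
g 4 -40 0 [ -42.   37.  112.   44.   15. -164.] 1.055
g 4 -40 0.15 [ -46.   21.  114.   43.   26. -164.] 0.589
g 4 -30 0 [ -43.   38.  113.   41.   16. -164.] 0.604
g 4 -30 0.15 [ -48.   22.  114.   39.   29. -164.] 0.163
g 4 -20 0 [ -44.   40.  113.   38.   17. -164.] 0.152
g 4 -20 0.15 [ -46.   23.  109.   23.   35. -148.] 0.0
g 4 0 0 [ -39.   41.  102.   -0.   37. -124.] 0.0
g 4 0 0.15 [ -39.   27.   96.   -0.   57. -124.] 0.0
```

```bash
python3 - <<'E'
from kin import *
w=world('top0').reshape(420,560,3)
for n,(u,v) in dict(mug=(240,275),mugh=(258,300),can=(182,282),jam=(178,133),timer=(273,135)).items(): print(n,np.round(w[v-12:v+13,u-12:u+13].reshape(-1,3)[:, :].mean(0),3),np.round(np.nanmax(w[v-12:v+13,u-12:u+13,2]),3))
rng=np.random.default_rng(0)
def multi(p,R,seeds):
    out=[]
    for s in seeds:
        q,e=ik(p,R,s)
        if e<.003 and all(np.abs(q-o).max()>3 for o in out): out.append(q)
    return out
S=[[j1,45,115,j4,j5,j6] for j1 in(-30,10) for j4 in(0,60,120,180) for j5 in(15,60) for j6 in (-100,80)]
Gd=.142
for t in (-20,-15,-10):
  for k,yy in ((1,.091),(2,.033),(3,-.025)):
    R=down(174.85,t); g=C([.0925-Gd,yy,.0504]); print('place',k,t,[np.round(q).astype(int).tolist() for q in multi(g+R[:,2]*.019,R,S)])
for b,(x,y) in dict(green=(.425,.371),pink=(.518,.282),grey=(.603,.194)).items():
  for tilt in(70,75,80):
    for phi in (30,45,60,75):
      R=down(phi,tilt); g=np.array([x,y,.006+Gd])+R[:,2]*.019
      for up in(0,.12): print(b,tilt,phi,up,[np.round(q).astype(int).tolist() for q in multi(g+[0,0,up],R,S)])
E
```

```text
mug [nan nan nan] 0.089
mugh [nan nan nan] 0.089
can [nan nan nan] 0.106
jam [nan nan nan] 0.091
timer [nan nan nan] 0.069
place 1 -20 [[-25, 40, 121, 88, 7, 164]]
place 2 -20 []
place 3 -20 []
place 1 -15 [[-24, 39, 118, 27, 10, -134]]
place 2 -15 [[-31, 39, 116, 31, 13, -145]]
place 3 -15 [[-37, 39, 114, 31, 16, -151]]
place 1 -10 [[-23, 39, 114, 10, 18, -116]]
place 2 -10 [[-29, 39, 113, 12, 19, -126]]
place 3 -10 [[-36, 39, 111, 14, 22, -133]]
green 70 30 0 [[30, 57, 138, 180, 84, -90]]
green 70 30 0.12 [[30, 32, 136, 180, 58, -90]]
green 70 45 0 [[16, 58, 139, 152, 85, -98]]
green 70 45 0.12 [[16, 32, 137, 148, 61, -84]]
green 70 60 0 [[5, 55, 135, 128, 76, -98]]
green 70 60 0.12 [[5, 32, 133, 119, 62, -76]]
green 70 75 0 [[0, 51, 127, 105, 70, -89]]
green 70 75 0.12 [[0, 32, 126, 96, 66, -66]]
green 75 30 0 [[30, 62, 138, 180, 95, -90]]
green 75 30 0.12 [[30, 37, 138, 180, 70, -90]]
green 75 45 0 [[15, 63, 140, 151, 95, -102]]
green 75 45 0.12 [[15, 38, 139, 149, 72, -88]]
green 75 60 0 [[4, 60, 135, 126, 84, -103]]
green 75 60 0.12 [[4, 37, 135, 122, 70, -83]]
green 75 75 0 [[
[... 1853 characters left out ...]
-9, 55, 127, 142, 77, -92]]
grey 75 30 0.12 [[-9, 36, 127, 137, 62, -78]]
grey 75 45 0 [[-16, 54, 122, 118, 73, -86]]
grey 75 45 0.12 [[-16, 36, 121, 112, 65, -69]]
grey 75 60 0 [[-19, 53, 113, 97, 73, -75]]
grey 75 60 0.12 [[-19, 38, 113, 92, 72, -59]]
grey 75 75 0 [[-20, 53, 103, 79, 78, -66]]
grey 75 75 0.12 [[-20, 40, 103, 77, 81, -52]]
grey 80 30 0 [[-9, 60, 128, 141, 86, -95]]
grey 80 30 0.12 [[-9, 40, 128, 139, 71, -82]]
grey 80 45 0 [[-17, 57, 122, 118, 80, -89]]
grey 80 45 0.12 [[-17, 40, 122, 114, 72, -74]]
grey 80 60 0 [[-20, 56, 113, 98, 78, -79]]
grey 80 60 0.12 [[-20, 41, 113, 95, 77, -64]]
grey 80 75 0 [[-20, 56, 103, 81, 83, -68]]
grey 80 75 0.12 [[-20, 43, 103, 80, 85, -56]]
```

```bash
cat >> kin.py <<'E'
def fkp(q): return A(q)@P, frames(q)[4]
def solve(p,R,seed):
    q,e=ik(p,R,seed); assert e<.003,(e,np.round(q)); return q
def plan(wps,s=None,mm=45,deg=8,jd=9,Gd=None):
    """joint waypoints -> rows relative to current measured pose, chunks; prints numbers; bottle check with Gd"""
    s=s or readout.read_state(); q=np.array(s['joint_positions']); R0=np.array(s['tcp_rot']); p0=np.array(s['position']); k=0; chunk=0
    print('--- chunk',chunk)
    for wq in wps:
        pa,Ra=fkp(q)
        ts=np.linspace(0,1,200); X=[fkp(q+t*(wq-q)) for t in ts]
        L=sum(np.linalg.norm(X[i+1][0]-X[i][0]) for i in range(199)); an=sum((Ro.from_matrix(X[i][1].T@X[i+1][1])).magnitude() for i in range(199))
        n=int(np.ceil(max(L/(mm/1e3),np.degrees(an)/deg,np.abs(wq-q).max()/jd,1)))
        for i in range(1,n+1):
            p,R=fkp(q+(wq-q)*i/n)
            if k==12: chunk+=1; print('--- chunk',chunk); k=0; p0,R0=lp,lR
            v=np.r_[R0.T@(p-p0)/.25,Ro.from_matrix(R0.T@R).as_rotvec()/(np.pi/2)]
            b=''
            if Gd:
                g=p-R[:,2]*.019; bz=(R@Ro.from_euler('y',BT,degrees=True).as_matrix())[:,0]; b=(np.round(g-Gd*bz,2).tolist(),np.round(g+(.185-Gd)*bz,2).tolist())
            print(np.round(v,2).tolist(),',   #',np.round(p,2),np.round(R[:,2],1),*b); k+=1; lp,lR=p,R
        q=wq
BT=-12 # bottle axis from tool x, about tool y
Gd=.142; TILT=78
def pick(x,y,phi,up,seed):
    R=down(phi,TILT); return solve(np.array([x,y,.006+Gd+up])+R[:,2]*.019,R,seed)
GY={1:.091,2:.033,3:-.025,4:-.083}
def place(k,up,seed=(-25,39,113,12,19,-126),t=TILT-90,dx=0):
    R=down(174.85,t); return solve(C([.0925-Gd+dx,GY[k],.0504+up])+R[:,2]*.019,R,seed)
E
python3 - <<'E'
from kin import *
R=down(10,78); print('bottle axis check',np.round((R@Ro.from_euler('y',BT,degrees=True).as_matrix())[:,0],2),np.round((R@Ro.from_euler('y',-BT,degrees=True).as_matrix())[:,0],2))
s=readout.read_state(); q0=np.array(s['joint_positions']); Rn=np.array(s['tcp_rot'])
qr=solve(C([-.07,.03,.32]),Rn,q0)
qh=pick(.603,.194,45,.12,[-16,36,121,112,65,-69])
print(np.round(qr),np.round(qh))
qm=solve([.40,.02,.45],down(90),[0,10,90,0,80,0]); print(np.round(qm))
plan([qr,qm,qh])
E
```

```text
bottle axis check [0.4  0.07 0.91] [0. 0. 1.]
[  2.  27. 101. -62.  78.  36.] [-16.  38. 122. 113.  69. -72.]
[-13.  -1.  90.  -0.  91. -13.]
--- chunk 0
[0.04, 0.03, -0.15, -0.0, -0.01, 0.0] ,   # [ 0.47 -0.33  0.28] [-0.1 -0.9 -0.5]
[0.08, 0.05, -0.3, -0.0, -0.01, 0.01] ,   # [ 0.48 -0.29  0.29] [-0.1 -0.9 -0.5]
[0.12, 0.06, -0.45, -0.0, -0.01, 0.01] ,   # [ 0.48 -0.25  0.3 ] [-0.1 -0.9 -0.5]
[0.18, 0.05, -0.6, -0.0, -0.01, 0.01] ,   # [ 0.49 -0.21  0.31] [-0.1 -0.9 -0.5]
[0.23, 0.03, -0.76, -0.0, -0.01, 0.01] ,   # [ 0.48 -0.17  0.31] [-0.1 -0.9 -0.5]
[0.29, -0.0, -0.91, -0.0, 0.0, -0.0] ,   # [ 0.48 -0.13  0.32] [-0.1 -0.9 -0.5]
[0.27, -0.09, -0.93, 0.05, 0.06, 0.0] ,   # [ 0.46 -0.13  0.33] [-0.1 -0.8 -0.6]
[0.25, -0.16, -0.97, 0.08, 0.13, 0.01] ,   # [ 0.44 -0.12  0.34] [-0.2 -0.7 -0.7]
[0.24, -0.22, -1.02, 0.1, 0.2, 0.0] ,   # [ 0.42 -0.11  0.34] [-0.2 -0.6 -0.7]
[0.24, -0.27, -1.1, 0.12, 0.28, 0.0] ,   # [ 0.41 -0.09  0.35] [-0.2 -0.5 -0.8]
[0.23, -0.31, -1.18, 0.11, 0.36, -0.0] ,   # [ 0.41 -0.07  0.37] [-0.2 -0.4 -0.9]
[0.22, -0.34, -1.29, 0.1, 0.44, -0.01] ,   # [ 0.4  -0.
[... 787 characters left out ...]
11, 0.82, -0.19] ,   # [0.47 0.24 0.35] [ 0.   0.8 -0.6]
[1.23, 0.13, -0.34, -0.12, 0.89, -0.15] ,   # [0.48 0.26 0.35] [ 0.1  0.9 -0.5]
[1.28, 0.2, -0.35, -0.15, 0.95, -0.11] ,   # [0.5  0.27 0.34] [ 0.2  0.9 -0.4]
--- chunk 2
[-0.01, 0.08, 0.03, -0.06, 0.05, 0.03] ,   # [0.52 0.27 0.34] [ 0.2  0.9 -0.3]
[-0.05, 0.16, 0.05, -0.12, 0.08, 0.05] ,   # [0.54 0.27 0.33] [ 0.3  0.9 -0.3]
[-0.11, 0.24, 0.05, -0.18, 0.1, 0.09] ,   # [0.57 0.26 0.32] [ 0.4  0.9 -0.2]
[-0.19, 0.32, 0.04, -0.25, 0.12, 0.12] ,   # [0.59 0.25 0.31] [ 0.5  0.8 -0.2]
[-0.29, 0.38, 0.02, -0.32, 0.12, 0.16] ,   # [0.6  0.23 0.29] [ 0.6  0.8 -0.2]
[-0.42, 0.44, -0.01, -0.38, 0.11, 0.2] ,   # [0.62 0.21 0.26] [ 0.7  0.7 -0.2]
```

Request:
send_rows(moves=[[0.04,0.03,-0.15,0,0,0],[0.29,0,-0.91,0,0,0],[0.29,0,-0.91,0,0,0],[0.29,0,-0.91,0,0,0],[0.29,0,-0.91,0,0,0],[0.29,0,-0.91,0,0,0],[0.29,0,-0.91,0,0,0]], grip=0.5)

```text
time_s: 5.65
position: [0.4795, -0.1312, 0.3202]
tcp_rot: [[0.043, 0.996, -0.072], [0.499, -0.084, -0.863], [-0.866, 0.001, -0.5]]
force: [-0.9, -0.2, 0.7]
opening: 0.481
grasp_force: 0.0
```

```bash
sed -i 's/^BT=-12.*/BT=12/' kin.py; python3 - <<'E'
from kin import *
s=readout.read_state(); print(np.round(s['joint_positions']))
qm=solve([.40,.02,.45],down(90),[0,10,90,0,80,0])
qh=pick(.603,.194,45,.12,[-16,36,121,112,65,-69])
pm,Rm=fkp(qm); ph,Rh=fkp(qh)
print(row(pm,Rm)); 
q2=(qm+qh)/2; p2,R2=fkp(q2); print(p2,row(p2,R2,dict(position=pm,tcp_rot=Rm)), row(ph,Rh,dict(position=p2,tcp_rot=R2)))
E
```

```text
[  2.  27. 101. -62.  78.  36.]
([-0.162, -0.367, -0.759, -0.028, 0.666, -0.049], 'rows', np.float64(7.0))
[0.47486792 0.24896656 0.34866211] ([0.916, 0.299, 0.405, -0.059, 0.633, -0.041], 'rows', np.float64(6.7)) ([-0.427, 0.524, 0.071, -0.445, 0.194, 0.255], 'rows', np.float64(5.7))
```

Request:
send_rows(moves=[[-0.16,-0.37,-0.76,-0.03,0.666,-0.05],[-0.16,-0.37,-0.76,-0.03,0.666,-0.05],[-0.16,-0.37,-0.76,-0.03,0.666,-0.05],[-0.16,-0.37,-0.76,-0.03,0.666,-0.05],[-0.16,-0.37,-0.76,-0.03,0.666,-0.05],[-0.16,-0.37,-0.76,-0.03,0.666,-0.05],[-0.16,-0.37,-0.76,-0.03,0.666,-0.05],[-0.16,-0.37,-0.76,-0.03,0.666,-0.05],[-0.16,-0.37,-0.76,-0.03,0.666,-0.05]])

```text
time_s: 6.55
position: [0.3987, 0.0174, 0.4489]
tcp_rot: [[0.005, 1.0, -0.001], [1.0, -0.005, -0.001], [-0.001, -0.001, -1.0]]
force: [0.7, 0.3, 0.2]
opening: 0.5
grasp_force: 0.0
```

Request:
send_rows(moves=[[0.91,0.3,0.4,-0.06,0.63,-0.04],[0.91,0.3,0.4,-0.06,0.63,-0.04],[0.91,0.3,0.4,-0.06,0.63,-0.04],[0.91,0.3,0.4,-0.06,0.63,-0.04],[0.91,0.3,0.4,-0.06,0.63,-0.04],[0.91,0.3,0.4,-0.06,0.63,-0.04],[0.91,0.3,0.4,-0.06,0.63,-0.04],[0.91,0.3,0.4,-0.06,0.63,-0.04],[0.91,0.3,0.4,-0.06,0.63,-0.04]])

```text
time_s: 7.45
position: [0.4737, 0.2478, 0.349]
tcp_rot: [[-0.096, 0.994, 0.048], [0.549, 0.012, 0.836], [0.831, 0.106, -0.547]]
force: [0.2, 0.4, 0.7]
opening: 0.498
grasp_force: 0.0
```

```bash
python3 - <<'E'
from kin import *
s=readout.read_state(); print(np.round(s['joint_positions']),s['position'])
qh=pick(.603,.194,45,.12,[-16,36,121,112,65,-69])
ph,Rh=fkp(qh); print(np.round(qh),row(ph,Rh))
E
```

```text
[-15.  19. 106.  56.  80. -42.] [0.47374027 0.2477799  0.3489501 ]
[-16.  38. 122. 113.  69. -72.] ([-0.426, 0.528, 0.077, -0.445, 0.197, 0.256], 'rows', np.float64(5.8))
```

Go to hover, then re-measure the bottles from top and wrist cameras.

Request:
send_rows(moves=[[-0.43,0.53,0.08,-0.445,0.197,0.256],[-0.43,0.53,0.08,-0.445,0.197,0.256],[-0.43,0.53,0.08,-0.445,0.197,0.256],[-0.43,0.53,0.08,-0.445,0.197,0.256],[-0.43,0.53,0.08,-0.445,0.197,0.256],[-0.43,0.53,0.08,-0.445,0.197,0.256],[-0.43,0.53,0.08,-0.445,0.197,0.256],[-0.43,0.53,0.08,-0.445,0.197,0.256]])

```text
time_s: 8.25
position: [0.6178, 0.2077, 0.2651]
tcp_rot: [[0.142, 0.709, 0.691], [0.147, -0.705, 0.694], [0.979, 0.003, -0.204]]
force: [0.8, 0.6, 0.5]
opening: 0.498
grasp_force: 0.0
```

```bash
cat > caps.py <<'E'
from fit import *
def caps(f):
    W=np.concatenate([world(x) for x in f])
    for nm,(x,y) in dict(green=(.425,.371),pink=(.518,.282),grey=(.603,.194)).items():
        p=sel(W,.175,.2,(x-.045,x+.045,y-.045,y+.045))
        if len(p)>20: print(nm,len(p),'mid',np.round((p.min(0)+p.max(0))/2,4)[:2],'med',np.round(np.median(p,0),4),'span',np.round(np.ptp(p,0),3))
E
python3 - <<'E'
from kin import *; from caps import caps
s=readout.read_state(); print(np.round(s['joint_positions']),s['position'])
snap('top','top2'); snap('side','side2')
caps(['top2']);caps(['side2'])
p,R=fkp(pick(.603,.194,45,0,[-16,54,122,118,73,-86])); print(row(p,R))
E
```

```text
[-16.  38. 122. 113.  69. -72.] [0.61782577 0.20766543 0.26511534]
green 145 mid [0.4253 0.3741] med [0.4238 0.3742 0.1915] span [0.028 0.025 0.022]
grey 146 mid [0.6061 0.1948] med [0.6058 0.1935 0.1915] span [0.025 0.029 0.018]
green 192 mid [0.426  0.3712] med [0.4267 0.366  0.1906] span [0.028 0.03  0.021]
pink 53 mid [0.5229 0.2828] med [0.5201 0.2738 0.1904] span [0.018 0.029 0.018]
([-0.478, -0.012, 0.093, 0.0, -0.003, 0.003], 'rows', np.float64(2.4))
```

View pics/side2.png

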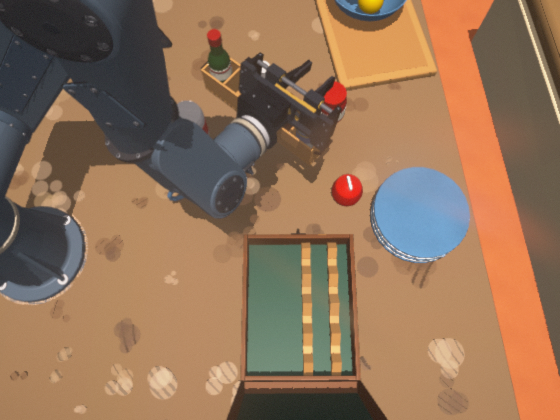

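Request:
send_rows(moves=[[-0.12,0,0.023,0,0,0],[-0.24,0,0.047,0,0,0],[-0.36,0,0.07,0,0,0],[-0.42,-0.01,0.082,0,0,0],[-0.478,-0.012,0.093,0,0,0],[-0.478,-0.012,0.093,0,0,0],[-0.478,-0.012,0.093,0,0,0]])

```text
time_s: 9.05
position: [0.6154, 0.2068, 0.1431]
tcp_rot: [[0.142, 0.706, 0.694], [0.145, -0.708, 0.691], [0.979, 0.003, -0.203]]
force: [-0.0, 0.7, 1.0]
opening: 0.499
grasp_force: 0.0
```

```bash
python3 - <<'E'
from kin import *
s=log(); p,R=fkp(pick(.6035,.194,45,0,[-16,54,122,118,73,-86])); print(row(p,R))
snap('wrist','w1')
E
```

```text
9.05 [0.6154 0.2068 0.1431] [-16.6  56.3 121.8 118.2  77.4 -88.5] [-0.   0.7  1. ]
([0.005, 0.003, 0.004, 0.001, -0.003, 0.002], 'rows', np.float64(0.0))
```

View pics/w1.png

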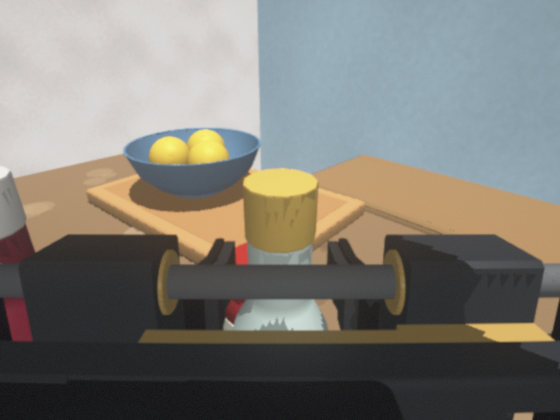

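Request:
send_rows(moves=[[0,0,0,0,0,0],[0,0,0,0,0,0],[0,0,0,0,0,0],[0,0,0,0,0,0],[0,0,0,0,0,0]], grip=0.2)

```text
time_s: 9.6
position: [0.6146, 0.2071, 0.1431]
tcp_rot: [[0.143, 0.706, 0.694], [0.144, -0.708, 0.691], [0.979, 0.001, -0.203]]
force: [-0.0, -0.6, 1.8]
opening: 0.309
grasp_force: 30.0
```

```bash
python3 - <<'E'
from kin import *
s=log(); 
qh=pick(.6035,.194,45,.13,[-16,36,121,112,65,-69]); p,R=fkp(qh); print(row(p,R))
qp=place(1,.0); qu=place(1,.12,qp); q3=place(3,0); print(np.round(qu),np.round(qp),np.round(q3))
plan([qu],dict(s,joint_positions=qh,position=p,tcp_rot=R),Gd=Gd)
E
```

```text
9.6 [0.6146 0.2071 0.1431] [-16.6  56.3 121.9 118.2  77.5 -88.5] [-0.  -0.6  1.8]
([0.514, 0.006, -0.1, 0.001, -0.003, 0.001], 'rows', np.float64(2.6))
[ -23.   24.  111.    7.   33. -113.] [ -23.   39.  115.   14.   15. -121.] [ -36.   39.  112.   19.   19. -139.]
--- chunk 0
[-0.05, -0.06, -0.01, 0.04, -0.03, -0.06] ,   # [0.6  0.21 0.26] [ 0.6  0.7 -0.3] [0.59, 0.19, 0.13] [0.59, 0.2, 0.31]
[-0.1, -0.11, -0.03, 0.08, -0.06, -0.12] ,   # [0.59 0.22 0.25] [ 0.6  0.7 -0.3] [0.59, 0.18, 0.12] [0.58, 0.21, 0.3]
[-0.15, -0.15, -0.05, 0.12, -0.09, -0.18] ,   # [0.58 0.22 0.24] [ 0.5  0.8 -0.4] [0.58, 0.17, 0.11] [0.56, 0.22, 0.29]
[-0.21, -0.18, -0.08, 0.16, -0.13, -0.25] ,   # [0.56 0.22 0.23] [ 0.5  0.8 -0.4] [0.57, 0.15, 0.1] [0.55, 0.22, 0.27]
[-0.27, -0.2, -0.12, 0.2, -0.15, -0.31] ,   # [0.55 0.21 0.21] [ 0.4  0.8 -0.5] [0.57, 0.14, 0.1] [0.53, 0.22, 0.26]
[-0.33, -0.22, -0.17, 0.24, -0.18, -0.38] ,   # [0.54 0.2  0.2 ] [ 0.4  0.7 -0.5] [0.57, 0.12, 0.09] [0.52, 0.21, 0.25]
[-0.39, -0.22, -0.22, 0.28, -0.21, -0.45] ,   # [0.53 0.19 0.19] [ 0.3  0.7 -0.6] [0.57, 0.11, 0.09] [0.5, 0.
[... 770 characters left out ...]
 -0.14] ,   # [0.49 0.06 0.14] [ 0.2  0.4 -0.9] [0.6, -0.02, 0.11] [0.45, 0.07, 0.16]
[-0.21, -0.18, -0.11, 0.12, -0.08, -0.22] ,   # [0.49 0.03 0.13] [ 0.2  0.3 -0.9] [0.61, -0.04, 0.12] [0.45, 0.04, 0.16]
[-0.28, -0.23, -0.17, 0.17, -0.1, -0.29] ,   # [0.49 0.   0.14] [ 0.2  0.2 -1. ] [0.62, -0.05, 0.13] [0.45, 0.02, 0.16]
[-0.36, -0.26, -0.23, 0.21, -0.12, -0.36] ,   # [ 0.5  -0.02  0.14] [ 0.2  0.1 -1. ] [0.63, -0.06, 0.15] [0.45, -0.01, 0.16]
[-0.45, -0.29, -0.29, 0.26, -0.15, -0.44] ,   # [ 0.5  -0.05  0.14] [ 0.2  0.1 -1. ] [0.64, -0.08, 0.16] [0.46, -0.04, 0.16]
[-0.53, -0.32, -0.36, 0.3, -0.17, -0.51] ,   # [ 0.51 -0.07  0.15] [ 0.2 -0.  -1. ] [0.65, -0.09, 0.17] [0.46, -0.07, 0.17]
```

Request:
send_rows(moves=[[0.03,0,-0.006,0,0,0],[0.1,0,-0.02,0,0,0],[0.2,0,-0.04,0,0,0],[0.3,0,-0.06,0,0,0],[0.4,0,-0.08,0,0,0],[0.5,0,-0.1,0,0,0],[0.57,0,-0.115,0,0,0],[0.62,0,-0.125,0,0,0],[0.62,0,-0.125,0,0,0]])

```text
time_s: 10.5
position: [0.6144, 0.2083, 0.3017]
tcp_rot: [[0.143, 0.706, 0.693], [0.147, -0.708, 0.691], [0.979, 0.003, -0.205]]
force: [-0.7, 0.4, -2.8]
opening: 0.306
grasp_force: 30.0
```

```bash
python3 - <<'E'
from kin import *
s=log(); print(s['opening'],s['moment'])
qu=place(1,.13,place(1,0)); print(np.round(qu))
plan([qu],s,mm=40,deg=6,jd=6,Gd=Gd)
E
```

```text
10.5 [0.6144 0.2083 0.3017] [-16.4  33.1 121.4 111.3  67.2 -65.9] [-0.7  0.4 -2.8]
0.3061958325669039 [-0.8135455   0.82617621  0.00387194]
[ -23.   23.  110.    6.   35. -113.]
--- chunk 0
[-0.04, -0.04, -0.01, 0.03, -0.03, -0.05] ,   # [0.6  0.21 0.29] [ 0.7  0.7 -0.2] [0.6, 0.19, 0.16] [0.59, 0.2, 0.34]
[-0.08, -0.08, -0.02, 0.06, -0.05, -0.09] ,   # [0.6  0.22 0.28] [ 0.6  0.7 -0.3] [0.59, 0.18, 0.15] [0.58, 0.21, 0.33]
[-0.13, -0.11, -0.03, 0.09, -0.08, -0.14] ,   # [0.59 0.22 0.27] [ 0.6  0.7 -0.3] [0.59, 0.17, 0.14] [0.57, 0.21, 0.32]
[-0.17, -0.13, -0.05, 0.12, -0.1, -0.19] ,   # [0.58 0.22 0.26] [ 0.5  0.8 -0.4] [0.58, 0.16, 0.13] [0.56, 0.21, 0.31]
[-0.22, -0.16, -0.07, 0.15, -0.12, -0.24] ,   # [0.57 0.22 0.25] [ 0.5  0.8 -0.4] [0.58, 0.15, 0.13] [0.55, 0.22, 0.3]
[-0.27, -0.17, -0.1, 0.17, -0.15, -0.29] ,   # [0.56 0.21 0.24] [ 0.5  0.8 -0.5] [0.58, 0.14, 0.12] [0.54, 0.21, 0.29]
[-0.31, -0.18, -0.13, 0.2, -0.17, -0.34] ,   # [0.55 0.21 0.23] [ 0.4  0.7 -0.5] [0.57, 0.13, 0.12] [0.53, 0.21, 0.28]
[-0.36, -0.19, -0.16, 0.23, -0.19, -0.39] ,   # [0.54 0.2  0.22] [ 0.4  0.7 
[... 1414 characters left out ...]
0.49 0.02 0.15] [ 0.2  0.3 -1. ] [0.62, -0.04, 0.14] [0.45, 0.04, 0.17]
[-0.5, -0.25, -0.3, 0.28, -0.17, -0.49] ,   # [0.49 0.   0.15] [ 0.2  0.2 -1. ] [0.62, -0.05, 0.15] [0.45, 0.02, 0.17]
[-0.56, -0.26, -0.35, 0.32, -0.18, -0.55] ,   # [ 0.5  -0.02  0.15] [ 0.2  0.1 -1. ] [0.63, -0.06, 0.16] [0.45, -0.01, 0.17]
[-0.62, -0.26, -0.41, 0.35, -0.2, -0.6] ,   # [ 0.5  -0.03  0.15] [ 0.2  0.1 -1. ] [0.63, -0.07, 0.16] [0.45, -0.03, 0.17]
[-0.68, -0.25, -0.46, 0.39, -0.21, -0.66] ,   # [ 0.5  -0.05  0.16] [ 0.2  0.  -1. ] [0.64, -0.08, 0.17] [0.46, -0.05, 0.18]
--- chunk 2
[-0.04, -0.07, -0.02, 0.03, -0.01, -0.06] ,   # [ 0.51 -0.07  0.16] [ 0.2 -0.  -1. ] [0.65, -0.09, 0.18] [0.46, -0.07, 0.18]
```

Request:
send_rows(moves=[[-0.04,-0.04,-0.01,0.03,-0.03,-0.05],[-0.08,-0.08,-0.02,0.06,-0.05,-0.09],[-0.13,-0.11,-0.03,0.09,-0.08,-0.14],[-0.17,-0.13,-0.05,0.12,-0.1,-0.19],[-0.22,-0.16,-0.07,0.15,-0.12,-0.24],[-0.27,-0.17,-0.1,0.17,-0.15,-0.29],[-0.31,-0.18,-0.13,0.2,-0.17,-0.34],[-0.36,-0.19,-0.16,0.23,-0.19,-0.39],[-0.41,-0.19,-0.2,0.26,-0.22,-0.45],[-0.46,-0.18,-0.24,0.29,-0.24,-0.5],[-0.5,-0.17,-0.28,0.33,-0.26,-0.55],[-0.55,-0.15,-0.33,0.36,-0.28,-0.61]])

```text
time_s: 11.7
position: [0.5106, 0.1573, 0.1814]
tcp_rot: [[-0.462, 0.845, 0.269], [0.75, 0.21, 0.628], [0.473, 0.492, -0.73]]
force: [-0.2, -0.6, -3.6]
opening: 0.307
grasp_force: 30.0
```

Request:
send_rows(moves=[[-0.05,-0.04,-0.02,0.03,-0.02,-0.05],[-0.1,-0.08,-0.04,0.06,-0.04,-0.11],[-0.15,-0.12,-0.07,0.09,-0.06,-0.16],[-0.2,-0.15,-0.1,0.12,-0.08,-0.22],[-0.26,-0.18,-0.13,0.15,-0.1,-0.27],[-0.32,-0.21,-0.17,0.18,-0.12,-0.33],[-0.38,-0.23,-0.21,0.22,-0.14,-0.38],[-0.44,-0.24,-0.26,0.25,-0.15,-0.44],[-0.5,-0.25,-0.3,0.28,-0.17,-0.49],[-0.56,-0.26,-0.35,0.32,-0.18,-0.55],[-0.62,-0.26,-0.41,0.35,-0.2,-0.6],[-0.68,-0.25,-0.46,0.39,-0.21,-0.66]])

```text
time_s: 12.9
position: [0.5029, -0.0548, 0.1532]
tcp_rot: [[-0.971, 0.151, 0.185], [0.16, 0.987, 0.034], [-0.178, 0.063, -0.982]]
force: [0.0, 0.3, -3.5]
opening: 0.308
grasp_force: 30.0
```

```bash
python3 - <<'E'
from kin import *
s=log(); print(s['opening'],s['moment'])
q=place(1,0); p,R=fkp(place(1,.13,q)); print(row(p,R))
snap('side','side3'); snap('top','top3'); snap('wrist','w3')
im=cv2.imread('pics/side3.png')[180:400,180:420]; im2=cv2.imread('pics/w3.png')
cv2.imwrite('pics/c3.png',np.hstack([cv2.resize(im,(436,400)),cv2.resize(im2,(364,273)).repeat(1,0)[:400] if 0 else cv2.copyMakeBorder(cv2.resize(im2,(364,273)),0,127,0,0,cv2.BORDER_CONSTANT)]))
E
```

```text
12.9 [ 0.5029 -0.0548  0.1532] [ -22.6   24.2  110.8   10.    36.3 -111.2] [ 0.   0.3 -3.5]
0.30754856392865926 [ 0.08367843  0.45474603 -0.03930962]
([-0.039, -0.069, -0.032, 0.032, -0.018, -0.046], 'rows', np.float64(0.6))
```

View pics/c3.png

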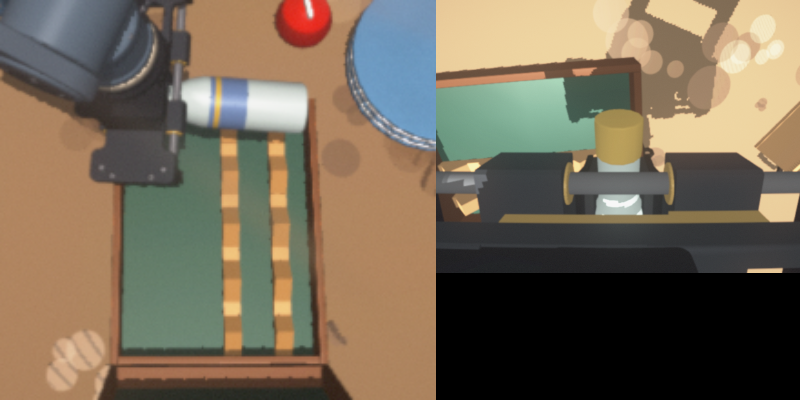

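Request:
send_rows(moves=[[-0.04,-0.07,-0.03,0.03,-0.018,-0.046],[-0.04,-0.07,-0.03,0.03,-0.018,-0.046],[-0.04,-0.07,-0.03,0.03,-0.018,-0.046]])

```text
time_s: 13.35
position: [0.5098, -0.073, 0.1621]
tcp_rot: [[-0.973, 0.096, 0.21], [0.095, 0.995, -0.014], [-0.211, 0.007, -0.978]]
force: [-0.6, -0.2, -2.5]
opening: 0.306
grasp_force: 30.0
```

```bash
cat > axis.py <<'E'
from kin import *
from scipy.optimize import least_squares as LS
def body(fs,k,zc,zmin):
    """fit the 25 mm cylinder of the body near groove k at height zc; report axis at both ends in case frame"""
    W=np.concatenate([world(f) for f in fs]); W=W[np.isfinite(W[:,0])]; l=(W-[*CASE[:2],0])@RC
    m=(l[:,0]>.0)&(l[:,0]<.095)&(np.abs(l[:,1]-GY[k])<.026)&(l[:,2]>zmin)&(l[:,2]<zc+.06); q=l[m]
    f=lambda a:np.hypot(q[:,1]-a[0]-a[1]*(q[:,0]-.05),q[:,2]-a[2]-a[3]*(q[:,0]-.05))-.025
    r=LS(f,[GY[k],0,zc,0],loss='soft_l1',f_scale=.002)
    hi=l[(np.abs(l[:,1]-GY[k])<.03)&(np.abs(l[:,2]-zc)<.03)&(l[:,0]<.2)]
    print(k,len(q),'y',round(r.x[0],4),'dy deg',round(np.degrees(r.x[1]),1),'z',round(r.x[2],4),'pitch deg (+ = bottom high)',round(np.degrees(r.x[3]),1),'rms',np.sqrt(np.mean(f(r.x)**2)).round(4),'xmax',np.percentile(hi[:,0],99).round(3)); return r.x
E
python3 - <<'E'
from axis import *
s=log(); d=(np.array(s['position'])-np.array(s['tcp_rot'])[:,2]*.019-[*CASE[:2],0])@RC; print('grip local',np.round(d,4))
snap('side','side4'); snap('top','top4')
body(['side4'],1,.17,.13); body(['top4'],1,.17,.13)
E
```

```text
13.35 [ 0.5098 -0.073   0.1621] [ -23.    23.4  110.4    7.    34.9 -112.8] [-0.6 -0.2 -2.5]
grip local [-0.0482  0.0917  0.1806]
1 1502 y 0.0913 dy deg -0.1 z 0.1676 pitch deg (+ = bottom high) -8.0 rms 0.0012 xmax 0.092
1 1088 y 0.0915 dy deg 0.2 z 0.1671 pitch deg (+ = bottom high) -7.7 rms 0.0015 xmax 0.093
```

```bash
python3 - <<'E'
from kin import *
s=readout.read_state()
for k in(1,2,3):
  for t in(-16,-17,-18):
    R=down(174.85,t); q,e=ik(C([.0925-Gd,GY[k],.0504])+R[:,2]*.019,R,[-24,39,118,27,10,-134]); print(k,t,np.round(q),round(e,4))
t=-17; dx=.0015
for up in (.13,.03,.008,-.001):
    R=down(174.85,t); p=C([.0925-Gd,GY[1],.0504+up])+R[:,2]*.019; print(up,row(p,R))
E
```

```text
1 -16 [ -24.   39.  118.   34.    9. -142.] 0.0
1 -17 [ -24.   39.  119.   43.    8. -151.] 0.0
1 -18 [ -24.   39.  120.   56.    7. -164.] 0.0
2 -16 [ -31.   39.  117.   37.   12. -152.] 0.0
2 -17 [ -31.   39.  118.   45.   11. -159.] 0.0
2 -18 [ -31.   39.  118.   49.   10. -164.] 0.0238
3 -16 [ -38.   39.  115.   36.   15. -157.] 0.0
3 -17 [ -38.   40.  116.   42.   14. -163.] 0.0
3 -18 [ -38.   39.  116.   43.   14. -164.] 0.0391
0.13 ([-0.0, -0.003, -0.0, 0.003, -0.053, -0.004], 'rows', np.float64(0.6))
0.03 ([0.084, -0.005, 0.391, 0.003, -0.053, -0.004], 'rows', np.float64(2.0))
0.008 ([0.103, -0.005, 0.477, 0.003, -0.053, -0.004], 'rows', np.float64(2.4))
-0.001 ([0.11, -0.006, 0.512, 0.003, -0.053, -0.004], 'rows', np.float64(2.6))
```

Request:
send_rows(moves=[[0,0,0,0,-0.02,0],[0.02,-0.003,0.05,0.003,-0.04,-0.004],[0.03,-0.003,0.12,0.003,-0.053,-0.004],[0.045,-0.004,0.2,0.003,-0.053,-0.004],[0.06,-0.004,0.27,0.003,-0.053,-0.004],[0.075,-0.005,0.34,0.003,-0.053,-0.004],[0.085,-0.005,0.39,0.003,-0.053,-0.004],[0.092,-0.005,0.42,0.003,-0.053,-0.004],[0.098,-0.005,0.45,0.003,-0.053,-0.004],[0.103,-0.005,0.475,0.003,-0.053,-0.004],[0.103,-0.005,0.475,0.003,-0.053,-0.004]])

```text
time_s: 14.55
position: [0.5109, -0.0744, 0.0405]
tcp_rot: [[-0.952, 0.089, 0.291], [0.085, 0.996, -0.027], [-0.293, -0.001, -0.956]]
force: [-0.4, 0.8, -2.5]
opening: 0.308
grasp_force: 30.0
```

```bash
python3 - <<'E'
from axis import *
s=log(); d=(np.array(s['position'])-np.array(s['tcp_rot'])[:,2]*.019-[*CASE[:2],0])@RC; print('grip local',np.round(d,4))
snap('side','side5')
body(['side5'],1,.055,.035)
R=down(174.85,-17)
for up in (.004,-.001,-.003): print(up,row(C([.0925-Gd,GY[1],.0504+up])+R[:,2]*.019,R))
E
```

```text
14.55 [ 0.5109 -0.0744  0.0405] [ -24.    38.   118.7   37.     8.9 -144.8] [-0.4  0.8 -2.5]
grip local [-0.0485  0.0905  0.0587]
1 1200 y 0.0907 dy deg 0.3 z 0.0533 pitch deg (+ = bottom high) -3.3 rms 0.0014 xmax 0.194
0.004 ([0.01, 0.002, 0.017, -0.001, 0.0, 0.001], 'rows', np.float64(0.1))
-0.001 ([0.016, 0.002, 0.036, -0.001, 0.0, 0.001], 'rows', np.float64(0.2))
-0.003 ([0.018, 0.002, 0.043, -0.001, 0.0, 0.001], 'rows', np.float64(0.2))
```

Request:
send_rows(moves=[[0.004,0.001,0.007,0,0,0],[0.007,0.001,0.014,0,0,0],[0.01,0.002,0.02,0,0,0],[0.012,0.002,0.026,0,0,0],[0.014,0.002,0.031,0,0,0],[0.016,0.002,0.036,0,0,0],[0.016,0.002,0.036,0,0,0]])

```text
time_s: 15.3
position: [0.5098, -0.074, 0.0317]
tcp_rot: [[-0.952, 0.088, 0.293], [0.084, 0.996, -0.028], [-0.294, -0.002, -0.956]]
force: [-2.5, 3.5, 5.1]
opening: 0.308
grasp_force: 30.0
```

```bash
python3 - <<'E'
from axis import *
s=log(); d=(np.array(s['position'])-np.array(s['tcp_rot'])[:,2]*.019-[*CASE[:2],0])@RC; print('grip local',np.round(d,4))
snap('side','side6'); snap('top','top6')
body(['side6'],1,.055,.035); body(['top6'],1,.055,.035)
E
```

```text
15.3 [ 0.5098 -0.074   0.0317] [ -24.    39.2  119.1   44.5    7.6 -152.4] [-2.5  3.5  5.1]
grip local [-0.0497  0.0908  0.0498]
1 1180 y 0.092 dy deg 0.7 z 0.0532 pitch deg (+ = bottom high) 1.7 rms 0.0014 xmax 0.194
1 594 y 0.0914 dy deg 2.1 z 0.0527 pitch deg (+ = bottom high) 1.0 rms 0.0018 xmax 0.197
```

Request:
send_rows(moves=[[-0.002,-0.003,-0.004,0,0,0],[-0.002,-0.003,-0.004,0,0,0],[-0.002,-0.003,-0.004,0,0,0],[-0.002,-0.003,-0.004,0,0,0]], grip=0.42)

```text
time_s: 15.8
position: [0.5107, -0.0758, 0.0327]
tcp_rot: [[-0.952, 0.09, 0.294], [0.085, 0.996, -0.03], [-0.295, -0.003, -0.955]]
force: [0.9, 1.1, 0.2]
opening: 0.416
grasp_force: 0.0
```

```bash
python3 - <<'E'
from axis import *
s=log(); print(s['opening'])
snap('side','side7'); snap('top','top7')
body(['side7'],1,.055,.035); body(['top7'],1,.055,.035)
R=down(174.85,-12); print(row(np.array(s['position'])+[0,0,.04],np.array(s['tcp_rot']))); print(row(C([.0925-Gd,GY[1],.0504+.2])+R[:,2]*.019,R))
E
```

```text
15.8 [ 0.5107 -0.0758  0.0327] [ -24.1   39.1  118.9   43.5    7.7 -151.5] [0.9 1.1 0.2]
0.4161940985301592
1 1177 y 0.0928 dy deg 1.2 z 0.0521 pitch deg (+ = bottom high) 0.6 rms 0.0015 xmax 0.195
1 592 y 0.0925 dy deg 1.4 z 0.0518 pitch deg (+ = bottom high) 0.2 rms 0.0018 xmax 0.196
([-0.048, -0.001, -0.153, 0.0, -0.0, 0.0], 'rows', np.float64(0.8))
([-0.226, 0.004, -0.764, -0.002, 0.057, 0.001], 'rows', np.float64(4.0))
```

Request:
send_rows(moves=[[-0.024,0,-0.076,0,0,0],[-0.048,0,-0.153,0,0,0],[-0.14,0,-0.46,0,0.03,0],[-0.226,0,-0.76,0,0.057,0],[-0.226,0,-0.76,0,0.057,0],[-0.226,0,-0.76,0,0.057,0],[-0.226,0,-0.76,0,0.057,0]], grip=0.5)

```text
time_s: 16.6
position: [0.5102, -0.0751, 0.2342]
tcp_rot: [[-0.973, 0.089, 0.214], [0.085, 0.996, -0.024], [-0.215, -0.005, -0.977]]
force: [0.1, -0.4, -0.4]
opening: 0.497
grasp_force: 0.0
```

```bash
python3 - <<'E'
from axis import *; from fit import *; from caps import caps
s=log()
snap('side','side8'); snap('top','top8')
body(['side8'],1,.055,.035); body(['top8'],1,.055,.035)
for f in(['side8'],['top8']):
    W=np.concatenate([world(x) for x in f]); p=sel(W,.056,.064,(.40,.70,-.35,-.01)); l=(p-[*CASE[:2],0])@RC
    p=p[(np.abs(l[:,0])>.097)|(l[:,1]>.125)]
    r=DE(case,[(.5,.6),(-.25,-.1),(-.3,.3)],args=(p,),seed=1); print(f,np.round(r.x[:2],4),np.degrees(r.x[2]),r.fun,len(p))
    caps(f)
    W=W[np.isfinite(W[:,0])]; l=(W-[*CASE[:2],0])@RC
    for x0 in(.016,.07): # rail profile: z vs y
        m=(np.abs(l[:,0]-x0)<.006)&(l[:,1]<.06)&(l[:,1]>-.12)&(l[:,2]>.01); q=l[m]; print(x0,[(round(y,3),round(np.median(q[np.abs(q[:,1]-y)<.003,2])*1e3)) for y in np.arange(-.11,.06,.006) if (np.abs(q[:,1]-y)<.003).sum()>3])
E
```

```text
16.6 [ 0.5102 -0.0751  0.2342] [ -22.9   16.4  105.9    4.9   45.9 -110.9] [ 0.1 -0.4 -0.4]
1 1180 y 0.0928 dy deg 1.1 z 0.0521 pitch deg (+ = bottom high) 0.7 rms 0.0015 xmax 0.195
1 392 y 0.0921 dy deg 2.3 z 0.0513 pitch deg (+ = bottom high) 1.2 rms 0.0018 xmax 0.196
['side8'] [ 0.5454 -0.1684] -5.177061090652179 -788.3548083282883 1382
green 191 mid [0.4261 0.371 ] med [0.4267 0.3658 0.1912] span [0.028 0.031 0.021]
pink 204 mid [0.5182 0.2828] med [0.5181 0.2778 0.191 ] span [0.027 0.029 0.02 ]
0.016 [(np.float64(-0.11), 37), (np.float64(-0.104), 39), (np.float64(-0.098), 35), (np.float64(-0.092), 25), (np.float64(-0.086), 20), (np.float64(-0.08), 20), (np.float64(-0.074), 24), (np.float64(-0.068), 30), (np.float64(-0.062), 37), (np.float64(-0.056), 42), (np.float64(-0.05), 42), (np.float64(-0.044), 36), (np.float64(-0.038), 30), (np.float64(-0.032), 23), (np.float64(-0.026), 20), (np.float64(-0.02), 21), (np.float64(-0.014), 27), (np.float64(-0.008), 31), (np.float64(-0.002), 40), (np.float64(0.004), 43), (np.float64(0.01), 39), (np.float64(0.016), 34), (np.float64(0.022), 28),
[... 1382 characters left out ...]
-0.104), 38), (np.float64(-0.098), 33), (np.float64(-0.092), 26), (np.float64(-0.086), 21), (np.float64(-0.08), 22), (np.float64(-0.074), 24), (np.float64(-0.068), 29), (np.float64(-0.062), 34), (np.float64(-0.056), 40), (np.float64(-0.05), 41), (np.float64(-0.044), 35), (np.float64(-0.038), 29), (np.float64(-0.032), 24), (np.float64(-0.026), 20), (np.float64(-0.02), 22), (np.float64(-0.014), 24), (np.float64(-0.008), 31), (np.float64(-0.002), 38), (np.float64(0.004), 44), (np.float64(0.01), 41), (np.float64(0.016), 34), (np.float64(0.022), 30), (np.float64(0.028), 22), (np.float64(0.034), 20), (np.float64(0.04), 22), (np.float64(0.046), 27), (np.float64(0.052), 32), (np.float64(0.058), 37)]
```

```bash
sed -i 's/^CASE=.*/CASE=(.5457,-.1675,np.radians(-5.16))/' g.py; sed -i 's/^BT=.*/BT=10/; s/TILT=78/TILT=80/' kin.py; python3 - <<'E'
from kin import *
s=readout.read_state(); q0=np.array(s['joint_positions'])
qh=pick(.518,.2825,45,.14,[-4,38,132,128,70,-83]); print(np.round(qh))
qv=(q0+qh)/2; 
for t in np.linspace(0,1,9):
    p,R=fkp(q0+t*(qh-q0)); print(np.round(p,2),np.round(R[:,2],1), 'wrist',np.round(p-R[:,2]*.3055,2))
x={}
pa,Ra=fkp(q0+.5*(qh-q0)); pb,Rb=fkp(qh); print(row(pa,Ra)); print(row(pb,Rb,dict(position=pa,tcp_rot=Ra)))
W=world('top0'); m=(W[:,2]>.078)&(W[:,2]<.092)&(W[:,0]>.25)&(W[:,0]<.45)&(W[:,1]>.05)&(W[:,1]<.2); print('mug',W[m].min(0),W[m].max(0))
m=(W[:,2]>.092)&(W[:,2]<.11)&(W[:,0]>.2)&(W[:,0]<.42)&(W[:,1]>.2)&(W[:,1]<.33); print('can',W[m].min(0),W[m].max(0))
E
```

```text
[ -5.  37. 133. 128.  74. -82.]
[ 0.51 -0.07  0.23] [ 0.2 -0.  -1. ] wrist [ 0.44 -0.07  0.53]
[0.49 0.02 0.2 ] [ 0.2  0.2 -1. ] wrist [ 0.44 -0.05  0.5 ]
[0.47 0.11 0.19] [ 0.1  0.4 -0.9] wrist [ 0.43 -0.03  0.46]
[0.46 0.19 0.2 ] [ 0.1  0.6 -0.8] wrist [ 0.42 -0.01  0.44]
[0.46 0.25 0.22] [ 0.2  0.8 -0.6] wrist [0.4  0.01 0.41]
[0.47 0.29 0.25] [ 0.3  0.8 -0.5] wrist [0.38 0.03 0.39]
[0.49 0.31 0.27] [ 0.4  0.9 -0.3] wrist [0.36 0.05 0.37]
[0.51 0.31 0.28] [ 0.5  0.8 -0.2] wrist [0.34 0.07 0.35]
[0.53 0.3  0.28] [ 0.7  0.7 -0.2] wrist [0.32 0.08 0.34]
([0.309, 1.272, -0.038, -0.519, 0.299, 0.597], 'rows', np.float64(8.9))
([0.067, 0.417, 0.045, -0.434, 0.153, 0.636], 'rows', np.float64(8.2))
mug [0.31836345 0.07625541 0.07800969] [0.39994564 0.15114768 0.09105473]
can [0.31407156 0.21250448 0.09210478] [0.38174851 0.28173963 0.10641032]
```

```bash
python3 - <<'E'
from kin import *
s=readout.read_state(); q0=np.array(s['joint_positions']); 
qh=pick(.518,.2825,45,.14,[-4,38,132,128,70,-83])
st=s
for t,dz in((.35,.08),(.7,.07),(1,0)):
    p,R=fkp(q0+t*(qh-q0)); p=p+[0,0,dz]; print(row(p,R,st)); st=dict(position=p,tcp_rot=R)
E
```

```text
([0.231, 0.969, -0.254, -0.384, 0.2, 0.409], 'rows', np.float64(6.2))
([0.282, 0.471, 0.172, -0.306, 0.177, 0.457], 'rows', np.float64(6.0))
([-0.233, 0.117, 0.103, -0.273, 0.071, 0.364], 'rows', np.float64(4.8))
```

Request:
send_rows(moves=[[0.23,0.97,-0.25,-0.384,0.2,0.409],[0.23,0.97,-0.25,-0.384,0.2,0.409],[0.23,0.97,-0.25,-0.384,0.2,0.409],[0.23,0.97,-0.25,-0.384,0.2,0.409],[0.23,0.97,-0.25,-0.384,0.2,0.409],[0.23,0.97,-0.25,-0.384,0.2,0.409],[0.23,0.97,-0.25,-0.384,0.2,0.409],[0.23,0.97,-0.25,-0.384,0.2,0.409]])

```text
time_s: 17.5
position: [0.4603, 0.1725, 0.2773]
tcp_rot: [[-0.793, 0.597, 0.126], [0.539, 0.59, 0.601], [0.284, 0.544, -0.789]]
force: [0.2, 0.4, 0.4]
opening: 0.502
grasp_force: 0.0
```

Request:
send_rows(moves=[[0.28,0.47,0.17,-0.306,0.177,0.457],[0.28,0.47,0.17,-0.306,0.177,0.457],[0.28,0.47,0.17,-0.306,0.177,0.457],[0.28,0.47,0.17,-0.306,0.177,0.457],[0.28,0.47,0.17,-0.306,0.177,0.457],[0.28,0.47,0.17,-0.306,0.177,0.457],[0.28,0.47,0.17,-0.306,0.177,0.457],[0.28,0.47,0.17,-0.306,0.177,0.457]])

```text
time_s: 18.3
position: [0.4808, 0.3056, 0.3292]
tcp_rot: [[-0.294, 0.89, 0.348], [0.48, -0.177, 0.859], [0.826, 0.42, -0.375]]
force: [0.1, -0.7, -0.3]
opening: 0.502
grasp_force: 0.0
```

Request:
send_rows(moves=[[-0.23,0.12,0.1,-0.273,0.071,0.364],[-0.23,0.12,0.1,-0.273,0.071,0.364],[-0.23,0.12,0.1,-0.273,0.071,0.364],[-0.23,0.12,0.1,-0.273,0.071,0.364],[-0.23,0.12,0.1,-0.273,0.071,0.364],[-0.23,0.12,0.1,-0.273,0.071,0.364],[-0.23,0.12,0.1,-0.273,0.071,0.364]])

```text
time_s: 19.0
position: [0.5335, 0.2953, 0.2861]
tcp_rot: [[0.118, 0.709, 0.695], [0.125, -0.705, 0.698], [0.985, 0.004, -0.172]]
force: [1.0, -0.0, -0.3]
opening: 0.5
grasp_force: 0.0
```

```bash
python3 - <<'E'
from kin import *; from caps import caps
s=log(); snap('side','side9'); snap('top','top9'); caps(['side9']); caps(['top9'])
for up in(.14,.03,0):
    p,R=fkp(pick(.518,.2825,45,up,[-4,38,132,128,70,-83])); print(row(p,R))
E
```

```text
19.0 [0.5335 0.2953 0.2861] [ -5.2  36.9 132.6 127.7  73.5 -81.8] [ 1.  -0.  -0.3]
pink 167 mid [0.5184 0.2836] med [0.5199 0.2839 0.1914] span [0.028 0.027 0.02 ]
([-0.008, -0.012, -0.003, 0.0, -0.002, 0.003], 'rows', np.float64(0.1))
([-0.442, -0.014, 0.072, 0.0, -0.002, 0.003], 'rows', np.float64(2.2))
([-0.56, -0.014, 0.092, 0.0, -0.002, 0.003], 'rows', np.float64(2.8))
```

Request:
send_rows(moves=[[-0.14,-0.01,0.023,0,0,0],[-0.28,-0.014,0.046,0,0,0],[-0.4,-0.014,0.065,0,0,0],[-0.48,-0.014,0.079,0,0,0],[-0.56,-0.014,0.092,0,0,0],[-0.56,-0.014,0.092,0,0,0],[-0.56,-0.014,0.092,0,0,0]])

```text
time_s: 19.8
position: [0.53, 0.2955, 0.1442]
tcp_rot: [[0.12, 0.706, 0.697], [0.122, -0.708, 0.696], [0.985, 0.001, -0.171]]
force: [-0.5, 0.6, -1.0]
opening: 0.5
grasp_force: 0.0
```

Request:
send_rows(moves=[[0,0,0,0,0,0],[0,0,0,0,0,0],[0,0,0,0,0,0],[0,0,0,0,0,0],[0,0,0,0,0,0]], grip=0.2)

```text
time_s: 20.3
position: [0.5295, 0.2959, 0.1451]
tcp_rot: [[0.12, 0.706, 0.698], [0.121, -0.708, 0.696], [0.985, 0.001, -0.17]]
force: [1.2, -0.1, 4.0]
opening: 0.306
grasp_force: 30.0
```

```bash
python3 - <<'E'
from kin import *
s=log(); q0=np.array(s['joint_positions'])
p=np.array(s['position']); R=np.array(s['tcp_rot']); print(row(p+[0,0,.18],R))
ql=solve(p+[0,0,.18],R,[-4,30,132,125,65,-70]); print(np.round(ql))
qu=place(2,.15,place(2,0)); print(np.round(qu))
plan([qu],dict(s,joint_positions=ql,position=p+[0,0,.18],tcp_rot=R),mm=40,deg=6,jd=6,Gd=Gd)
E
```

```text
20.3 [0.5295 0.2959 0.1451] [  -5.1   62.7  132.8  131.    90.3 -101.9] [ 1.2 -0.1  4. ]
([0.709, 0.001, -0.123, 0.0, 0.0, 0.0], 'rows', np.float64(3.6))
[ -5.  30. 132. 126.  69. -75.]
[ -29.   22.  107.    6.   42. -118.]
--- chunk 0
[-0.02, -0.02, 0.0, 0.03, -0.02, -0.05] ,   # [0.53 0.3  0.32] [ 0.7  0.7 -0.2] [0.52, 0.28, 0.18] [0.51, 0.29, 0.37]
[-0.05, -0.04, -0.0, 0.06, -0.03, -0.1] ,   # [0.52 0.3  0.31] [ 0.6  0.8 -0.2] [0.52, 0.27, 0.18] [0.51, 0.29, 0.36]
[-0.08, -0.05, -0.01, 0.09, -0.05, -0.15] ,   # [0.52 0.3  0.31] [ 0.6  0.8 -0.3] [0.52, 0.26, 0.17] [0.5, 0.29, 0.35]
[-0.12, -0.06, -0.02, 0.13, -0.06, -0.2] ,   # [0.51 0.3  0.3 ] [ 0.5  0.8 -0.3] [0.52, 0.25, 0.17] [0.5, 0.29, 0.34]
[-0.15, -0.06, -0.04, 0.16, -0.08, -0.25] ,   # [0.51 0.29 0.29] [ 0.5  0.8 -0.3] [0.53, 0.24, 0.16] [0.49, 0.29, 0.34]
[-0.2, -0.06, -0.06, 0.19, -0.1, -0.3] ,   # [0.5  0.29 0.28] [ 0.5  0.8 -0.4] [0.53, 0.23, 0.16] [0.48, 0.29, 0.33]
[-0.24, -0.05, -0.09, 0.22, -0.11, -0.36] ,   # [0.5  0.28 0.27] [ 0.4  0.8 -0.4] [0.53, 0.21, 0.15] [0.48, 0.28, 0.31]
[-0.29, -0.03, -0.12, 0.25, -0.13,
[... 1454 characters left out ...]
 [0.49 0.02 0.17] [ 0.2  0.3 -0.9] [0.61, -0.04, 0.16] [0.45, 0.03, 0.19]
[-0.71, -0.28, -0.5, 0.33, -0.17, -0.46] ,   # [ 0.49 -0.01  0.17] [ 0.2  0.3 -1. ] [0.62, -0.06, 0.17] [0.45, 0.0, 0.19]
[-0.8, -0.29, -0.59, 0.38, -0.18, -0.51] ,   # [ 0.49 -0.04  0.17] [ 0.2  0.2 -1. ] [0.63, -0.08, 0.18] [0.45, -0.03, 0.19]
[-0.88, -0.3, -0.68, 0.42, -0.2, -0.56] ,   # [ 0.5  -0.07  0.17] [ 0.2  0.1 -1. ] [0.63, -0.1, 0.18] [0.45, -0.06, 0.19]
[-0.96, -0.3, -0.78, 0.47, -0.21, -0.61] ,   # [ 0.5  -0.1   0.18] [ 0.2  0.1 -1. ] [0.64, -0.12, 0.19] [0.45, -0.09, 0.19]
--- chunk 2
[-0.04, -0.12, -0.03, 0.04, -0.01, -0.05] ,   # [ 0.5  -0.13  0.18] [ 0.2 -0.  -1. ] [0.64, -0.14, 0.2] [0.46, -0.13, 0.2]
```

Request:
send_rows(moves=[[0.03,0,-0.005,0,0,0],[0.1,0,-0.017,0,0,0],[0.2,0,-0.035,0,0,0],[0.32,0,-0.056,0,0,0],[0.44,0,-0.076,0,0,0],[0.56,0,-0.097,0,0,0],[0.68,0,-0.118,0,0,0],[0.8,0,-0.139,0,0,0],[0.865,0,-0.15,0,0,0],[0.865,0,-0.15,0,0,0]])

```text
time_s: 21.3
position: [0.5284, 0.2966, 0.3652]
tcp_rot: [[0.119, 0.707, 0.697], [0.125, -0.707, 0.696], [0.985, 0.004, -0.172]]
force: [-0.5, 0.2, -3.6]
opening: 0.31
grasp_force: 30.0
```

Request:
send_rows(moves=[[-0.02,-0.02,0,0.03,-0.02,-0.05],[-0.05,-0.04,0,0.06,-0.03,-0.1],[-0.08,-0.05,-0.01,0.09,-0.05,-0.15],[-0.12,-0.06,-0.02,0.13,-0.06,-0.2],[-0.15,-0.06,-0.04,0.16,-0.08,-0.25],[-0.2,-0.06,-0.06,0.19,-0.1,-0.3],[-0.24,-0.05,-0.09,0.22,-0.11,-0.36],[-0.29,-0.03,-0.12,0.25,-0.13,-0.41],[-0.33,-0.01,-0.15,0.28,-0.15,-0.46],[-0.38,0.02,-0.19,0.31,-0.17,-0.52],[-0.43,0.06,-0.23,0.34,-0.19,-0.57],[-0.48,0.1,-0.28,0.37,-0.21,-0.63]])

```text
time_s: 22.5
position: [0.4823, 0.2147, 0.2547]
tcp_rot: [[-0.54, 0.795, 0.274], [0.67, 0.21, 0.712], [0.509, 0.569, -0.646]]
force: [-0.3, 0.4, -3.9]
opening: 0.31
grasp_force: 30.0
```

Request:
send_rows(moves=[[-0.07,-0.04,-0.03,0.03,-0.02,-0.05],[-0.14,-0.08,-0.07,0.07,-0.04,-0.11],[-0.21,-0.12,-0.11,0.1,-0.06,-0.16],[-0.29,-0.15,-0.16,0.14,-0.08,-0.21],[-0.37,-0.18,-0.22,0.17,-0.1,-0.26],[-0.46,-0.21,-0.28,0.21,-0.12,-0.31],[-0.54,-0.24,-0.35,0.25,-0.13,-0.37],[-0.63,-0.26,-0.42,0.29,-0.15,-0.42],[-0.71,-0.28,-0.5,0.33,-0.17,-0.46],[-0.8,-0.29,-0.59,0.38,-0.18,-0.51],[-0.88,-0.3,-0.68,0.42,-0.2,-0.56],[-0.96,-0.3,-0.78,0.47,-0.21,-0.61]])

```text
time_s: 23.7
position: [0.4962, -0.0996, 0.2145]
tcp_rot: [[-0.977, 0.142, 0.158], [0.152, 0.987, 0.05], [-0.149, 0.073, -0.986]]
force: [0.8, -0.5, -4.0]
opening: 0.304
grasp_force: 30.0
```

```bash
python3 - <<'E'
from kin import *
s=log(); print(s['opening'])
R=down(174.84,-14)
print(row(C([.0925-Gd,GY[2],.0504+.15])+R[:,2]*.019,R))
E
```

```text
23.7 [ 0.4962 -0.0996  0.2145] [ -28.3   18.8  105.5    9.    49.4 -115.2] [ 0.8 -0.5 -4. ]
0.30364114731127045
([-0.03, -0.127, 0.127, 0.039, -0.059, -0.042], 'rows', np.float64(0.9))
```

Request:
send_rows(moves=[[-0.015,-0.06,0.06,0.02,-0.03,-0.02],[-0.03,-0.127,0.127,0.039,-0.059,-0.042],[-0.03,-0.127,0.127,0.039,-0.059,-0.042],[-0.03,-0.127,0.127,0.039,-0.059,-0.042]])

```text
time_s: 24.1
position: [0.5051, -0.1296, 0.1829]
tcp_rot: [[-0.965, 0.095, 0.243], [0.093, 0.995, -0.02], [-0.243, 0.003, -0.97]]
force: [0.3, -0.7, -2.7]
opening: 0.311
grasp_force: 30.0
```

```bash
python3 - <<'E'
from axis import *
s=log(); d=(np.array(s['position'])-np.array(s['tcp_rot'])[:,2]*.019-[*CASE[:2],0])@RC; print('grip local',np.round(d,4))
snap('side','side10'); snap('top','top10')
body(['side10'],2,.195,.15); body(['top10'],2,.195,.15)
for f in('side10','top10'):
    W=world(f); l=(W-[*CASE[:2],0])@RC; m=(l[:,2]>.15)&(l[:,2]<.22)&(np.abs(l[:,1]-.033)<.03)&(l[:,0]>0)&(l[:,0]<.15); print(np.percentile(l[m,0],[98,100]))
for t in(-17,-16):
  for up in (.15,.04,.012,.0):
    R=down(174.84,t); print(t,up,row(C([.0925-Gd,GY[2],.0504+up])+R[:,2]*.019,R))
E
```

```text
24.1 [ 0.5051 -0.1296  0.1829] [ -30.3   21.3  109.7   10.1   36.7 -122.3] [ 0.3 -0.7 -2.7]
grip local [-0.0484  0.034   0.2014]
2 1306 y 0.025 dy deg 4.7 z 0.1958 pitch deg (+ = bottom high) -26.3 rms 0.0081 xmax 0.071
2 918 y 0.0405 dy deg -9.0 z 0.1987 pitch deg (+ = bottom high) -27.0 rms 0.0076 xmax 0.076
[0.08371516 0.08781165]
[0.08558805 0.08957439]
-17 0.15 ([0.011, -0.002, 0.008, -0.001, -0.029, -0.003], 'rows', np.float64(0.3))
-17 0.04 ([0.12, -0.002, 0.434, -0.001, -0.029, -0.003], 'rows', np.float64(2.3))
-17 0.012 ([0.148, -0.002, 0.542, -0.001, -0.029, -0.003], 'rows', np.float64(2.8))
-17 0.0 ([0.16, -0.002, 0.589, -0.001, -0.029, -0.003], 'rows', np.float64(3.1))
-16 0.15 ([0.012, -0.002, 0.008, -0.0, -0.018, -0.003], 'rows', np.float64(0.2))
-16 0.04 ([0.121, -0.002, 0.434, -0.0, -0.018, -0.003], 'rows', np.float64(2.3))
-16 0.012 ([0.149, -0.002, 0.542, -0.0, -0.018, -0.003], 'rows', np.float64(2.8))
-16 0.0 ([0.161, -0.002, 0.589, -0.0, -0.018, -0.003], 'rows', np.float64(3.1))
```

```bash
python3 - <<'E'
from axis import *
body(['side10'],2,.17,.115); body(['top10'],2,.17,.115)
W=world('side10'); l=(W-[*CASE[:2],0])@RC
for x in np.arange(0,.11,.01):
    m=(np.abs(l[:,0]-x)<.003)&(np.abs(l[:,1]-.033)<.008)&(l[:,2]>.09); 
    if m.sum(): print(round(x,2),m.sum(),np.round(np.percentile(l[m,2],90),3))
im=cv2.imread('pics/side10.png')[180:400,180:420]; cv2.imwrite('pics/c10.png',cv2.resize(im,(600,550)))
E
```

```text
2 1344 y 0.0337 dy deg -0.2 z 0.152 pitch deg (+ = bottom high) -29.4 rms 0.0012 xmax 0.085
2 931 y 0.0337 dy deg -0.6 z 0.1546 pitch deg (+ = bottom high) -28.5 rms 0.0013 xmax 0.087
0.0 30 0.204
0.01 27 0.2
0.02 33 0.194
0.03 37 0.189
0.04 29 0.183
0.05 30 0.179
0.06 29 0.174
0.07 30 0.168
0.08 26 0.163
0.09 6 0.158
```

View pics/c10.png

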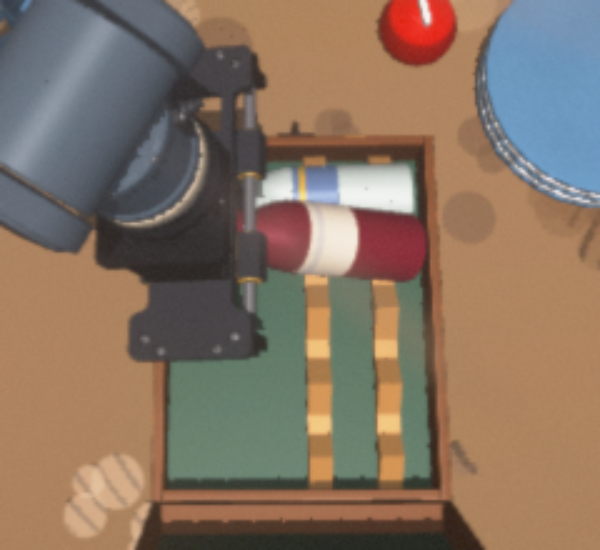

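```bash
cat > low.py <<'E'
import sys
from axis import *
def rows(k,t,steps,dy=0):
    for up,dx in steps:
        R=down(174.84,t); print(up,dx,row(C([.0925-Gd+dx,GY[k]+dy,.0504+up])+R[:,2]*.019,R)[0])
E
python3 -c "
from low import *
rows(2,-14,[(.085,.0075),(.068,.0075),(.05,.0075),(.036,.004),(.02,.0015),(.008,0),(-.001,0)])"
```

```text
0.085 0.0075 [0.05, -0.002, 0.267, -0.0, 0.004, -0.003]
0.068 0.0075 [0.067, -0.002, 0.333, -0.0, 0.004, -0.003]
0.05 0.0075 [0.085, -0.002, 0.403, -0.0, 0.004, -0.003]
0.036 0.004 [0.112, -0.002, 0.453, -0.0, 0.004, -0.003]
0.02 0.0015 [0.138, -0.002, 0.513, -0.0, 0.004, -0.003]
0.008 0 [0.156, -0.002, 0.558, -0.0, 0.004, -0.003]
-0.001 0 [0.165, -0.002, 0.593, -0.0, 0.004, -0.003]
```

Request:
send_rows(moves=[[0.02,0,0.1,0,0,0],[0.035,-0.002,0.19,0,0,0],[0.05,-0.002,0.267,0,0,0],[0.056,-0.002,0.29,0,0,0],[0.062,-0.002,0.31,0,0,0],[0.067,-0.002,0.33,0,0,0],[0.073,-0.002,0.355,0,0,0],[0.079,-0.002,0.38,0,0,0],[0.085,-0.002,0.403,0,0,0],[0.085,-0.002,0.403,0,0,0]])

```text
time_s: 25.2
position: [0.5129, -0.1327, 0.0821]
tcp_rot: [[-0.963, 0.095, 0.251], [0.091, 0.996, -0.026], [-0.252, -0.002, -0.968]]
force: [2.2, 0.8, -0.5]
opening: 0.307
grasp_force: 30.0
```

```bash
python3 - <<'E'
from low import *
s=log(); snap('side','side11'); body(['side11'],2,.075,.04)
rows(2,-14,[(.036,.004),(.02,.0015),(.008,0),(-.001,0)])
E
```

```text
25.2 [ 0.5129 -0.1327  0.0821] [ -30.1   33.   113.7   17.    20.8 -129.9] [ 2.2  0.8 -0.5]
2 1278 y 0.0325 dy deg 0.4 z 0.0647 pitch deg (+ = bottom high) -22.1 rms 0.0021 xmax 0.11
0.036 0.004 [0.035, 0.005, 0.05, -0.002, 0.007, -0.003]
0.02 0.0015 [0.06, 0.005, 0.11, -0.002, 0.007, -0.003]
0.008 0 [0.078, 0.005, 0.155, -0.002, 0.007, -0.003]
-0.001 0 [0.087, 0.005, 0.19, -0.002, 0.007, -0.003]
```

Request:
send_rows(moves=[[0.012,0.002,0.018,0,0,0],[0.024,0.004,0.034,0,0,0],[0.035,0.005,0.05,0,0,0],[0.044,0.005,0.07,0,0,0],[0.052,0.005,0.09,0,0,0],[0.06,0.005,0.11,0,0,0],[0.069,0.005,0.132,0,0,0],[0.078,0.005,0.155,0,0,0],[0.082,0.005,0.172,0,0,0],[0.087,0.005,0.188,0,0,0],[0.087,0.005,0.188,0,0,0]])

```text
time_s: 26.35
position: [0.5019, -0.1297, 0.0307]
tcp_rot: [[-0.964, 0.095, 0.248], [0.091, 0.996, -0.024], [-0.249, -0.0, -0.969]]
force: [-5.4, 0.6, 4.3]
opening: 0.307
grasp_force: 30.0
```

```bash
python3 - <<'E'
from low import *
s=log(); snap('side','side12');snap('top','top12'); body(['side12'],2,.052,.035); body(['top12'],2,.052,.035); body(['side12'],1,.052,.035)
rows(2,-14,[(-.001,0),(.001,0)])
E
```

```text
26.35 [ 0.5019 -0.1297  0.0307] [ -30.5   39.1  116.4   28.3   12.8 -142.1] [-5.4  0.6  4.3]
2 1205 y 0.0325 dy deg -0.8 z 0.0541 pitch deg (+ = bottom high) 3.7 rms 0.0014 xmax 0.109
2 202 y 0.0349 dy deg -3.4 z 0.0554 pitch deg (+ = bottom high) -0.2 rms 0.0017 xmax 0.112
1 1185 y 0.092 dy deg 1.2 z 0.0521 pitch deg (+ = bottom high) 0.7 rms 0.0014 xmax 0.195
-0.001 0 [-0.008, -0.003, 0.002, -0.001, 0.005, -0.003]
0.001 0 [-0.01, -0.003, -0.005, -0.001, 0.005, -0.003]
```

```bash
python3 - <<'E'
from low import *
for f in('side12','top12'):
  W=world(f); l=(W-[*CASE[:2],0])@RC
  for k in(1,2):
    m=(np.abs(l[:,1]-GY[k])<.012)&(l[:,2]>.068)&(l[:,2]<.09)&(l[:,0]>.03)&(l[:,0]<.13); print(f,k,m.sum(),np.round(np.percentile(l[m,0],[95,99,100]),4) if m.sum() else '')
  for x in np.arange(0.02,.12,.01):
    m=(np.abs(l[:,0]-x)<.003)&(np.abs(l[:,1]-.033)<.008)
    if m.sum(): print(round(x,2),m.sum(),np.round(np.percentile(l[m,2],90),3),end='; ')
E
```

```text
side12 1 379 [0.0869 0.0893 0.09  ]
side12 2 376 [0.0838 0.086  0.0867]
0.02 27 0.079; 0.03 25 0.079; 0.04 24 0.079; 0.05 25 0.081; 0.06 29 0.082; 0.07 24 0.082; 0.08 24 0.083; 0.1 47 0.055; 0.11 15 0.062; top12 1 0 
top12 2 112 [0.0876 0.0883 0.0884]
0.07 20 0.082; 0.08 24 0.083; 0.09 5 0.08; 0.1 5 0.053; 0.11 15 0.062;
```

Request:
send_rows(moves=[[-0.002,0,-0.005,0,0,0],[-0.004,0,-0.01,0,0,0],[-0.004,0,-0.01,0,0,0]])

```text
time_s: 26.75
position: [0.5036, -0.1302, 0.0339]
tcp_rot: [[-0.964, 0.094, 0.25], [0.09, 0.996, -0.025], [-0.251, -0.001, -0.968]]
force: [-0.7, -0.2, -3.0]
opening: 0.306
grasp_force: 30.0
```

Request:
send_rows(moves=[[0,0,0,0,0,0],[0,0,0,0,0,0],[0,0,0,0,0,0]], grip=0.42)

```text
time_s: 27.05
position: [0.504, -0.1307, 0.0342]
tcp_rot: [[-0.963, 0.094, 0.251], [0.091, 0.996, -0.026], [-0.252, -0.002, -0.968]]
force: [0.3, 0.2, 0.2]
opening: 0.409
grasp_force: 0.0
```

```bash
python3 - <<'E'
from low import *
s=log(); snap('side','side13');snap('top','top13'); body(['side13'],2,.052,.035); body(['top13'],2,.052,.035); body(['side13'],1,.052,.035)
p=np.array(s['position']); print(row(p+[0,0,.2],np.array(s['tcp_rot'])))
E
```

```text
27.05 [ 0.504  -0.1307  0.0342] [ -30.5   38.7  116.2   27.4   13.2 -141.1] [0.3 0.2 0.2]
2 1253 y 0.0328 dy deg -0.1 z 0.0513 pitch deg (+ = bottom high) -0.5 rms 0.0014 xmax 0.109
2 291 y 0.0342 dy deg -0.3 z 0.0518 pitch deg (+ = bottom high) -1.9 rms 0.0017 xmax 0.111
1 1186 y 0.0918 dy deg 1.1 z 0.0522 pitch deg (+ = bottom high) 0.4 rms 0.0015 xmax 0.194
([-0.203, -0.002, -0.774, 0.0, -0.0, -0.0], 'rows', np.float64(4.0))
```

Request:
send_rows(moves=[[-0.03,0,-0.11,0,0,0],[-0.06,0,-0.22,0,0,0],[-0.203,0,-0.774,0,0,0],[-0.203,0,-0.774,0,0,0],[-0.203,0,-0.774,0,0,0],[-0.203,0,-0.774,0,0,0]], grip=0.5)

```text
time_s: 27.75
position: [0.5077, -0.132, 0.2408]
tcp_rot: [[-0.96, 0.094, 0.262], [0.089, 0.996, -0.032], [-0.264, -0.008, -0.964]]
force: [0.9, -0.1, -0.1]
opening: 0.498
grasp_force: 0.0
```

```bash
python3 - <<'E'
from low import *; from caps import caps
s=log(); snap('side','side14'); snap('top','top14'); caps(['side14']); caps(['top14']); body(['side14'],2,.052,.035);body(['side14'],1,.052,.035)
q0=np.array(s['joint_positions'])
qh=pick(.426,.3715,60,.14,[3,40,136,123,78,-86]); print(np.round(qh)); st=s
for t,dz in((.3,.08),(.6,.1),(.8,.05),(1,0)):
    p,R=fkp(q0+t*(qh-q0)); p=p+[0,0,dz]; print(np.round(p,2),row(p,R,st)); st=dict(position=p,tcp_rot=R)
E
```

```text
27.75 [ 0.5077 -0.132   0.2408] [ -30.4   15.7  106.4    8.7   44.1 -120.6] [ 0.9 -0.1 -0.1]
green 188 mid [0.426 0.371] med [0.4267 0.3666 0.1909] span [0.028 0.029 0.022]
green 206 mid [0.4254 0.3726] med [0.4254 0.3703 0.1912] span [0.028 0.028 0.02 ]
2 1243 y 0.0329 dy deg -0.2 z 0.0512 pitch deg (+ = bottom high) -0.5 rms 0.0013 xmax 0.109
1 1186 y 0.0919 dy deg 1.2 z 0.0521 pitch deg (+ = bottom high) 0.6 rms 0.0015 xmax 0.194
[  3.  38. 136. 122.  76. -84.]
[0.46 0.12 0.28] ([0.218, 1.004, -0.218, -0.339, 0.172, 0.315], 'rows', np.float64(5.3))
[0.43 0.31 0.34] ([0.492, 0.583, 0.153, -0.239, 0.197, 0.366], 'rows', np.float64(5.0))
[0.43 0.37 0.32] ([0.086, -0.009, 0.247, -0.132, 0.092, 0.256], 'rows', np.float64(3.2))
[0.44 0.39 0.28] ([-0.114, -0.028, 0.122, -0.136, 0.051, 0.239], 'rows', np.float64(2.9))
```

Request:
send_rows(moves=[[0.218,1.0,-0.22,-0.339,0.172,0.315],[0.218,1.0,-0.22,-0.339,0.172,0.315],[0.218,1.0,-0.22,-0.339,0.172,0.315],[0.218,1.0,-0.22,-0.339,0.172,0.315],[0.218,1.0,-0.22,-0.339,0.172,0.315],[0.218,1.0,-0.22,-0.339,0.172,0.315],[0.218,1.0,-0.22,-0.339,0.172,0.315]])

```text
time_s: 28.55
position: [0.4595, 0.1261, 0.2714]
tcp_rot: [[-0.875, 0.464, 0.14], [0.461, 0.71, 0.533], [0.148, 0.53, -0.835]]
force: [0.1, -0.1, -0.1]
opening: 0.497
grasp_force: 0.0
```

Request:
send_rows(moves=[[0.49,0.58,0.15,-0.239,0.197,0.366],[0.49,0.58,0.15,-0.239,0.197,0.366],[0.49,0.58,0.15,-0.239,0.197,0.366],[0.49,0.58,0.15,-0.239,0.197,0.366],[0.49,0.58,0.15,-0.239,0.197,0.366],[0.49,0.58,0.15,-0.239,0.197,0.366],[0.49,0.58,0.15,-0.239,0.197,0.366]])

```text
time_s: 29.25
position: [0.4275, 0.3036, 0.3358]
tcp_rot: [[-0.536, 0.827, 0.17], [0.498, 0.147, 0.855], [0.682, 0.543, -0.491]]
force: [-0.3, 0.4, 0.5]
opening: 0.503
grasp_force: 0.0
```

Request:
send_rows(moves=[[0.086,-0.01,0.247,-0.132,0.092,0.256],[0.086,-0.01,0.247,-0.132,0.092,0.256],[0.086,-0.01,0.247,-0.132,0.092,0.256],[0.086,-0.01,0.247,-0.132,0.092,0.256],[0.086,-0.01,0.247,-0.132,0.092,0.256]])

```text
time_s: 29.75
position: [0.4242, 0.3674, 0.3196]
tcp_rot: [[-0.212, 0.93, 0.3], [0.353, -0.213, 0.911], [0.911, 0.299, -0.283]]
force: [-0.5, 0.6, 0.7]
opening: 0.502
grasp_force: 0.0
```

```bash
python3 - <<'E'
from low import *
s=log(); st=s
for up in(.14,0):
    p,R=fkp(pick(.426,.3715,60,up,[3,40,136,123,78,-86])); print(row(p,R,st)); st=dict(position=p,tcp_rot=R)
E
```

```text
29.75 [0.4242 0.3674 0.3196] [ -3.8  25.1 127.8  95.1  68.9 -79.9] [-0.5  0.6  0.7]
([-0.108, -0.018, 0.127, -0.138, 0.051, 0.231], 'rows', np.float64(2.9))
([-0.551, -0.0, 0.097, -0.0, -0.0, -0.0], 'rows', np.float64(2.8))
```

Request:
send_rows(moves=[[-0.108,-0.018,0.127,-0.138,0.051,0.231],[-0.108,-0.018,0.127,-0.138,0.051,0.231],[-0.108,-0.018,0.127,-0.138,0.051,0.231],[-0.108,-0.018,0.127,-0.138,0.051,0.231],[-0.108,-0.018,0.127,-0.138,0.051,0.231]])

```text
time_s: 30.25
position: [0.4353, 0.3885, 0.2857]
tcp_rot: [[0.083, 0.867, 0.491], [0.149, -0.498, 0.854], [0.985, 0.002, -0.171]]
force: [0.6, 0.0, 0.5]
opening: 0.5
grasp_force: 0.0
```

```bash
python3 - <<'E'
from low import *; from caps import caps
s=log(); snap('side','side15'); snap('top','top15'); caps(['side15']); caps(['top15'])
p,R=fkp(pick(.426,.3715,60,0,[3,40,136,123,78,-86])); print(row(p,R))
E
```

```text
30.25 [0.4353 0.3885 0.2857] [  3.3  37.5 135.6 122.   76.4 -84.2] [0.6 0.  0.5]
([-0.558, -0.003, 0.094, 0.0, -0.002, 0.002], 'rows', np.float64(2.8))
```

Request:
send_rows(moves=[[-0.14,0,0.023,0,0,0],[-0.28,0,0.046,0,0,0],[-0.4,0,0.065,0,0,0],[-0.48,0,0.08,0,0,0],[-0.558,0,0.094,0,0,0],[-0.558,0,0.094,0,0,0],[-0.558,0,0.094,0,0,0]])

```text
time_s: 31.05
position: [0.4345, 0.3875, 0.1443]
tcp_rot: [[0.086, 0.866, 0.493], [0.147, -0.501, 0.853], [0.985, -0.001, -0.17]]
force: [-0.5, -0.3, -0.1]
opening: 0.5
grasp_force: 0.0
```

Request:
send_rows(moves=[[0,0,0,0,0,0],[0,0,0,0,0,0],[0,0,0,0,0,0],[0,0,0,0,0,0],[0,0,0,0,0,0]], grip=0.2)

```text
time_s: 31.55
position: [0.4336, 0.3879, 0.1449]
tcp_rot: [[0.086, 0.866, 0.493], [0.146, -0.5, 0.853], [0.986, -0.002, -0.17]]
force: [-0.8, -0.5, 3.2]
opening: 0.309
grasp_force: 30.0
```

```bash
python3 - <<'E'
from low import *
s=log(); p=np.array(s['position']); R=np.array(s['tcp_rot'])
print(row(p+[0,0,.2],R))
ql=solve(p+[0,0,.2],R,[3,30,136,123,78,-80]); print(np.round(ql))
qu=place(3,.2,place(3,0)); print(np.round(qu))
plan([qu],dict(s,joint_positions=ql,position=p+[0,0,.2],tcp_rot=R),mm=44,deg=6,jd=6,Gd=Gd)
E
```

```text
31.55 [0.4336 0.3879 0.1449] [   3.2   64.7  135.4  124.5   91.5 -106.6] [-0.8 -0.5  3.2]
([0.788, -0.001, -0.136, 0.0, 0.0, 0.0], 'rows', np.float64(4.0))
[  3.  26. 133. 118.  69. -71.]
[ -36.   19.  102.    7.   51. -124.]
--- chunk 0
[-0.02, 0.02, -0.01, 0.02, -0.01, -0.05] ,   # [0.44 0.38 0.34] [ 0.5  0.9 -0.2] [0.44, 0.36, 0.2] [0.42, 0.37, 0.39]
[-0.05, 0.03, -0.02, 0.04, -0.03, -0.11] ,   # [0.44 0.38 0.33] [ 0.4  0.9 -0.2] [0.45, 0.35, 0.2] [0.42, 0.37, 0.38]
[-0.07, 0.06, -0.03, 0.07, -0.05, -0.17] ,   # [0.44 0.37 0.33] [ 0.4  0.9 -0.3] [0.46, 0.33, 0.2] [0.43, 0.36, 0.37]
[-0.11, 0.09, -0.05, 0.09, -0.06, -0.22] ,   # [0.44 0.36 0.32] [ 0.4  0.9 -0.3] [0.47, 0.32, 0.19] [0.43, 0.35, 0.37]
[-0.14, 0.12, -0.08, 0.11, -0.08, -0.28] ,   # [0.45 0.35 0.31] [ 0.3  0.9 -0.3] [0.48, 0.3, 0.19] [0.43, 0.35, 0.36]
[-0.18, 0.15, -0.11, 0.13, -0.1, -0.34] ,   # [0.45 0.34 0.3 ] [ 0.3  0.9 -0.4] [0.5, 0.28, 0.19] [0.43, 0.34, 0.35]
[-0.23, 0.2, -0.15, 0.16, -0.12, -0.39] ,   # [0.45 0.32 0.3 ] [ 0.3  0.9 -0.4] [0.51, 0.26, 0.19] [0.43, 0.32, 0.34]
[-0.27, 0.24, -0.19, 0.18, -0.14, -0
[... 1322 characters left out ...]
] ,   # [0.5  0.   0.21] [ 0.2  0.4 -0.9] [0.63, -0.05, 0.21] [0.46, 0.01, 0.23]
[-0.74, -0.36, -0.63, 0.31, -0.16, -0.38] ,   # [ 0.5  -0.03  0.21] [ 0.2  0.3 -0.9] [0.63, -0.08, 0.22] [0.46, -0.03, 0.23]
[-0.83, -0.41, -0.74, 0.36, -0.18, -0.42] ,   # [ 0.5  -0.07  0.21] [ 0.2  0.2 -1. ] [0.64, -0.11, 0.23] [0.46, -0.06, 0.23]
[-0.91, -0.45, -0.87, 0.41, -0.19, -0.46] ,   # [ 0.5  -0.11  0.22] [ 0.2  0.1 -1. ] [0.64, -0.14, 0.23] [0.46, -0.1, 0.24]
[-0.99, -0.49, -1.0, 0.47, -0.2, -0.5] ,   # [ 0.5  -0.15  0.22] [ 0.2  0.1 -1. ] [0.64, -0.17, 0.24] [0.45, -0.14, 0.24]
[-1.06, -0.53, -1.14, 0.52, -0.21, -0.53] ,   # [ 0.5  -0.19  0.23] [ 0.2 -0.  -1. ] [0.64, -0.2, 0.25] [0.45, -0.18, 0.25]
```

Request:
send_rows(moves=[[0.03,0,-0.005,0,0,0],[0.1,0,-0.017,0,0,0],[0.2,0,-0.035,0,0,0],[0.32,0,-0.056,0,0,0],[0.44,0,-0.076,0,0,0],[0.56,0,-0.097,0,0,0],[0.68,0,-0.118,0,0,0],[0.8,0,-0.139,0,0,0],[0.9,0,-0.155,0,0,0],[0.945,0,-0.163,0,0,0],[0.945,0,-0.163,0,0,0]])

```text
time_s: 32.65
position: [0.4333, 0.3878, 0.3846]
tcp_rot: [[0.086, 0.866, 0.493], [0.15, -0.501, 0.853], [0.985, 0.001, -0.172]]
force: [0.0, 0.1, -3.3]
opening: 0.303
grasp_force: 30.0
```

Request:
send_rows(moves=[[-0.02,0.02,-0.01,0.02,-0.01,-0.05],[-0.05,0.03,-0.02,0.04,-0.03,-0.11],[-0.07,0.06,-0.03,0.07,-0.05,-0.17],[-0.11,0.09,-0.05,0.09,-0.06,-0.22],[-0.14,0.12,-0.08,0.11,-0.08,-0.28],[-0.18,0.15,-0.11,0.13,-0.1,-0.34],[-0.23,0.2,-0.15,0.16,-0.12,-0.39],[-0.27,0.24,-0.19,0.18,-0.14,-0.45],[-0.32,0.29,-0.24,0.2,-0.17,-0.5],[-0.36,0.35,-0.29,0.23,-0.19,-0.56],[-0.41,0.41,-0.35,0.26,-0.22,-0.61],[-0.46,0.47,-0.42,0.28,-0.24,-0.66]])

```text
time_s: 33.85
position: [0.4736, 0.2217, 0.286]
tcp_rot: [[-0.68, 0.698, 0.225], [0.588, 0.335, 0.737], [0.439, 0.633, -0.638]]
force: [-0.2, 0.1, -3.6]
opening: 0.31
grasp_force: 30.0
```

Request:
send_rows(moves=[[-0.09,-0.04,-0.05,0.03,-0.02,-0.05],[-0.18,-0.09,-0.11,0.07,-0.05,-0.1],[-0.27,-0.13,-0.18,0.1,-0.07,-0.15],[-0.37,-0.18,-0.25,0.14,-0.09,-0.2],[-0.46,-0.23,-0.33,0.18,-0.11,-0.25],[-0.55,-0.27,-0.42,0.22,-0.13,-0.29],[-0.65,-0.32,-0.52,0.27,-0.15,-0.34],[-0.74,-0.36,-0.63,0.31,-0.16,-0.38],[-0.83,-0.41,-0.74,0.36,-0.18,-0.42],[-0.91,-0.45,-0.87,0.41,-0.19,-0.46],[-0.97,-0.48,-0.97,0.45,-0.2,-0.49],[-0.97,-0.48,-0.97,0.45,-0.2,-0.49]])

```text
time_s: 35.05
position: [0.4991, -0.1404, 0.2579]
tcp_rot: [[-0.972, 0.154, 0.179], [0.172, 0.981, 0.089], [-0.162, 0.117, -0.98]]
force: [0.6, 0.7, -3.5]
opening: 0.308
grasp_force: 30.0
```

```bash
python3 - <<'E'
from low import *
s=log(); print(s['opening']); rows(3,-14,[(.18,.0)])
E
```

```text
35.05 [ 0.4991 -0.1404  0.2579] [ -34.2   16.4  100.9   11.9   57.5 -120.7] [ 0.6  0.7 -3.5]
0.3084477044584286
0.18 0.0 [-0.002, -0.21, 0.163, 0.065, -0.048, -0.056]
```

Request:
send_rows(moves=[[0,-0.07,0.05,0.02,-0.015,-0.02],[0,-0.14,0.1,0.04,-0.03,-0.04],[-0.002,-0.21,0.163,0.065,-0.048,-0.056],[-0.002,-0.21,0.163,0.065,-0.048,-0.056],[-0.002,-0.21,0.163,0.065,-0.048,-0.056]])

```text
time_s: 35.55
position: [0.4982, -0.185, 0.2116]
tcp_rot: [[-0.967, 0.09, 0.238], [0.088, 0.996, -0.017], [-0.239, 0.005, -0.971]]
force: [-1.1, 0.7, -2.7]
opening: 0.303
grasp_force: 31.0
```

```bash
python3 - <<'E'
from low import *
s=log(); snap('side','side16'); snap('top','top16')
for z in(.13,.15,.17): body(['side16'],3,z+.03,z); 
body(['top16'],3,.2,.15)
body(['side16'],2,.052,.035)
rows(3,-14,[(.085,.0075),(.068,.0075),(.05,.0075),(.036,.004),(.02,.0015),(.008,0),(0.002,0)])
rows(3,-17,[(.1,.0)])
E
```

```text
35.55 [ 0.4982 -0.185   0.2116] [ -36.8   19.4  106.1   10.9   43.3 -128.8] [-1.1  0.7 -2.7]
3 1224 y -0.0217 dy deg 0.0 z 0.1753 pitch deg (+ = bottom high) -33.2 rms 0.0011 xmax 0.083
3 1399 y -0.0217 dy deg -0.0 z 0.1754 pitch deg (+ = bottom high) -33.6 rms 0.0012 xmax 0.082
3 1384 y -0.0281 dy deg -8.9 z 0.2022 pitch deg (+ = bottom high) 7.3 rms 0.0091 xmax 0.081
3 822 y -0.0219 dy deg -0.1 z 0.1741 pitch deg (+ = bottom high) -35.0 rms 0.0015 xmax 0.081
2 692 y 0.033 dy deg 0.3 z 0.0522 pitch deg (+ = bottom high) 0.9 rms 0.0014 xmax 0.11
0.085 0.0075 [0.066, -0.011, 0.38, 0.001, 0.0, 0.0]
0.068 0.0075 [0.083, -0.011, 0.446, 0.001, 0.0, 0.0]
0.05 0.0075 [0.1, -0.011, 0.516, 0.001, 0.0, 0.0]
0.036 0.004 [0.127, -0.011, 0.567, 0.001, 0.0, 0.0]
0.02 0.0015 [0.152, -0.011, 0.626, 0.001, 0.0, 0.0]
0.008 0 [0.17, -0.011, 0.671, 0.001, 0.0, 0.0]
0.002 0 [0.176, -0.011, 0.695, 0.001, 0.0, 0.0]
0.1 0.0 [0.077, -0.011, 0.314, 0.001, -0.033, 0.0]
```

Request:
send_rows(moves=[[0.02,-0.004,0.13,0,0,0],[0.035,-0.008,0.26,0,0,0],[0.048,-0.011,0.384,0,0,0],[0.053,-0.011,0.405,0,0,0],[0.058,-0.011,0.424,0,0,0],[0.063,-0.011,0.444,0,0,0],[0.068,-0.011,0.463,0,0,0],[0.073,-0.011,0.482,0,0,0],[0.083,-0.011,0.5,0,0,0],[0.092,-0.011,0.518,0,0,0],[0.092,-0.011,0.518,0,0,0]])

```text
time_s: 36.75
position: [0.5092, -0.191, 0.0818]
tcp_rot: [[-0.966, 0.09, 0.244], [0.087, 0.996, -0.023], [-0.245, -0.001, -0.97]]
force: [1.0, 0.5, -0.2]
opening: 0.306
grasp_force: 30.0
```

```bash
python3 - <<'E'
from low import *
s=log(); snap('side','side17'); body(['side17'],3,.075,.04)
rows(3,-14,[(.05,.0075),(.036,.004),(.02,.0015),(.008,0),(.003,0)])
E
```

```text
36.75 [ 0.5092 -0.191   0.0818] [ -36.5   33.6  111.1   18.1   24.1 -137.2] [ 1.   0.5 -0.2]
3 1323 y -0.0261 dy deg 0.7 z 0.0656 pitch deg (+ = bottom high) -23.3 rms 0.0018 xmax 0.11
0.05 0.0075 [0.012, 0.007, -0.003, -0.001, 0.002, 0.0]
0.036 0.004 [0.04, 0.007, 0.048, -0.001, 0.002, 0.0]
0.02 0.0015 [0.065, 0.007, 0.107, -0.001, 0.002, 0.0]
0.008 0 [0.083, 0.007, 0.152, -0.001, 0.002, 0.0]
0.003 0 [0.088, 0.007, 0.172, -0.001, 0.002, 0.0]
```

Request:
send_rows(moves=[[0.014,0.003,0.01,0,0,0],[0.027,0.006,0.03,0,0,0],[0.04,0.007,0.048,0,0,0],[0.049,0.007,0.068,0,0,0],[0.057,0.007,0.088,0,0,0],[0.065,0.007,0.107,0,0,0],[0.074,0.007,0.13,0,0,0],[0.083,0.007,0.152,0,0,0],[0.086,0.007,0.163,0,0,0],[0.088,0.007,0.172,0,0,0],[0.088,0.007,0.172,0,0,0]])

```text
time_s: 37.9
position: [0.4977, -0.1874, 0.0345]
tcp_rot: [[-0.966, 0.089, 0.242], [0.086, 0.996, -0.021], [-0.243, 0.0, -0.97]]
force: [-3.2, -0.2, 1.0]
opening: 0.306
grasp_force: 30.0
```

```bash
python3 - <<'E'
from low import *
s=log(); snap('side','side18');snap('top','top18'); body(['side18'],3,.052,.035); body(['top18'],3,.052,.035)
rows(3,-14,[(.003,0),(.0,0)])
E
```

```text
37.9 [ 0.4977 -0.1874  0.0345] [ -37.1   39.   113.9   26.4   16.9 -146.6] [-3.2 -0.2  1. ]
3 1278 y -0.0253 dy deg -0.6 z 0.0513 pitch deg (+ = bottom high) -1.4 rms 0.0014 xmax 0.109
3 0 y -0.025 dy deg 0.0 z 0.052 pitch deg (+ = bottom high) 0.0 rms nan xmax 0.112
0.003 0 [-0.004, -0.003, 0.001, 0.0, 0.001, 0.001]
0.0 0 [-0.001, -0.003, 0.012, 0.0, 0.001, 0.001]
  return _methods._mean(a, axis=axis, dtype=dtype,
  ret = ret.dtype.type(ret / rcount)
```

Request:
send_rows(moves=[[0.001,0,0.005,0,0,0],[0.002,0,0.009,0,0,0],[0.002,0,0.009,0,0,0]])

```text
time_s: 38.3
position: [0.4983, -0.1879, 0.033]
tcp_rot: [[-0.966, 0.089, 0.244], [0.086, 0.996, -0.023], [-0.245, -0.001, -0.97]]
force: [-3.4, -0.3, 4.0]
opening: 0.308
grasp_force: 30.0
```

Request:
send_rows(moves=[[0,0,0,0,0,0],[0,0,0,0,0,0],[0,0,0,0,0,0]], grip=0.42)

```text
time_s: 38.6
position: [0.4986, -0.188, 0.0327]
tcp_rot: [[-0.966, 0.089, 0.244], [0.086, 0.996, -0.023], [-0.245, -0.001, -0.97]]
force: [0.1, -0.3, 0.3]
opening: 0.408
grasp_force: 0.0
```

Request:
send_rows(moves=[[-0.03,0,-0.11,0,0,0],[-0.06,0,-0.22,0,0,0],[-0.25,0,-0.97,0,0,0],[-0.25,0,-0.97,0,0,0],[-0.25,0,-0.97,0,0,0],[-0.25,0,-0.97,0,0,0],[-0.25,0,-0.97,0,0,0]])

```text
time_s: 39.3
position: [0.5033, -0.1902, 0.2904]
tcp_rot: [[-0.963, 0.089, 0.255], [0.084, 0.996, -0.031], [-0.257, -0.008, -0.966]]
force: [0.5, -0.9, 0.2]
opening: 0.423
grasp_force: 0.0
```

```bash
python3 - <<'E'
from low import *
s=log(); snap('side','side19');snap('top','top19')
for k in(1,2,3): body(['side19'],k,.052,.035)
W=np.r_[world('side19'),world('top19')]; l=(W-[*CASE[:2],0])@RC
for x0 in(-.07,.07):
  m=(np.abs(l[:,0]-x0)<.02)&(l[:,2]>.30)&(l[:,1]<-.1); q=l[m]; print('lid edge',np.round([q.min(0),q.max(0)],3).tolist())
m=(np.abs(l[:,0])<.02)&(l[:,2]>.33)&(l[:,1]<-.1); q=l[m]; q=q[np.argsort(q[:,2])]; print('hasp',np.round(q[::max(1,len(q)//15),1:],3).tolist())
im=cv2.imread('pics/side19.png')[200:420,190:410]; cv2.imwrite('pics/c19.png',cv2.resize(im,(600,600)))
E
```

```text
39.3 [ 0.5033 -0.1902  0.2904] [ -36.9   13.3  100.3    9.2   53.8 -126.5] [ 0.5 -0.9  0.2]
1 1181 y 0.0919 dy deg 1.2 z 0.0521 pitch deg (+ = bottom high) 0.6 rms 0.0014 xmax 0.196
2 1122 y 0.0332 dy deg 0.4 z 0.052 pitch deg (+ = bottom high) 0.8 rms 0.0014 xmax 0.109
3 1278 y -0.0255 dy deg -0.2 z 0.0512 pitch deg (+ = bottom high) -0.7 rms 0.0014 xmax 0.11
lid edge [[-0.09, -0.229, 0.322], [-0.05, -0.1, 0.408]]
lid edge [[0.05, -0.23, 0.324], [0.09, -0.198, 0.336]]
hasp [[-0.209, 0.33], [-0.2, 0.332], [-0.213, 0.333], [-0.218, 0.334], [-0.217, 0.335], [-0.218, 0.337], [-0.221, 0.343], [-0.221, 0.349], [-0.222, 0.359], [-0.222, 0.364], [-0.223, 0.373], [-0.224, 0.381], [-0.224, 0.387], [-0.232, 0.39], [-0.231, 0.392], [-0.231, 0.396]]
```

View pics/c19.png

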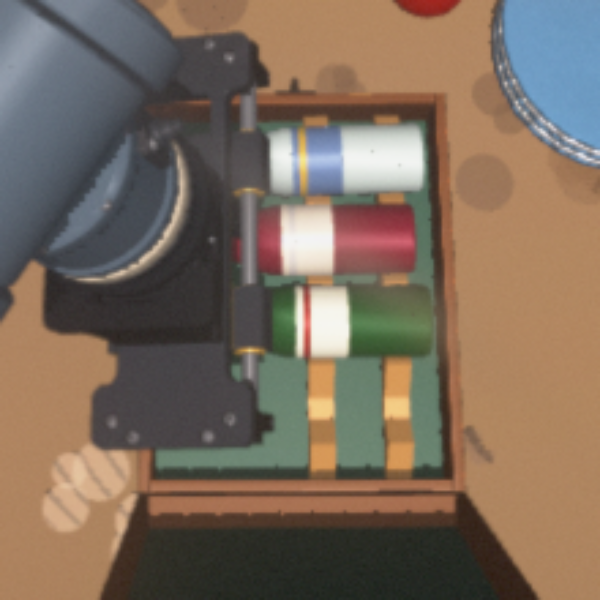

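```bash
cat > lid.py <<'E'
from low import *
RD=down(174.84,0)
def lrow(y,z,st=None,x=-.075,R=RD): return row(C([x,y,z]),R,st)
def P(th,r=.24,off=.015):
    t=np.radians(th); return -.14+r*np.cos(t)-.03*np.sin(t)-off, .06+r*np.sin(t)+.03*np.cos(t)
E
python3 - <<'E'
from lid import *
s=readout.read_state(); q=np.array(s['joint_positions'])
for y,z in [(-.03,.43),(-.275,.43),(-.275,.285)]+[P(t) for t in(85,55,25,8,0)]:
    q,e=ik(C([-.075,y,z]),RD,q); print(round(y,3),round(z,3),np.round(q),round(e,4))
print(lrow(-.03,.43)); st=dict(position=C([-.075,-.03,.43]),tcp_rot=RD); print(lrow(-.275,.43,st)); print(lrow(-.275,.285,dict(st,position=C([-.075,-.275,.43]))))
E
```

```text
-0.03 0.43 [ -35.   10.   80.    0.   89. -120.] 0.0
-0.275 0.43 [ -55.   21.   65.    0.   94. -139.] 0.0
-0.275 0.285 [ -55.   27.   78.    0.   75. -139.] 0.0
-0.164 0.302 [ -47.   20.   86.    0.   74. -132.] 0.0
-0.042 0.274 [ -36.   18.   95.    0.   68. -121.] 0.0
0.05 0.189 [ -26.   23.  103.   -0.   54. -111.] 0.0
0.078 0.123 [ -23.   29.  107.   -0.   44. -108.] 0.0
0.085 0.09 [ -22.   32.  109.   -0.   39. -107.] 0.0
([-0.023, -0.023, -0.596, -0.001, 0.158, 0.001], 'rows', np.float64(3.0))
([0.0, -0.98, 0.0, 0.0, 0.0, 0.0], 'rows', np.float64(4.9))
([0.0, 0.0, 0.58, 0.0, 0.0, 0.0], 'rows', np.float64(2.9))
```

Request:
send_rows(moves=[[-0.02,-0.02,-0.6,0,0.158,0],[-0.02,-0.02,-0.6,0,0.158,0],[-0.02,-0.02,-0.6,0,0.158,0],[-0.02,-0.02,-0.6,0,0.158,0],[-0.02,-0.02,-0.6,0,0.158,0]], grip=0)

```text
time_s: 39.9
position: [0.4683, -0.1905, 0.431]
tcp_rot: [[-0.996, 0.089, 0.001], [0.089, 0.996, -0.002], [-0.001, -0.002, -1.0]]
force: [-0.3, -0.0, 0.6]
opening: 0.063
grasp_force: 0.0
```

Request:
send_rows(moves=[[0,-0.98,0,0,0,0],[0,-0.98,0,0,0,0],[0,-0.98,0,0,0,0],[0,-0.98,0,0,0,0],[0,-0.98,0,0,0,0],[0,-0.98,0,0,0,0],[0,-0.98,0,0,0,0]])

```text
time_s: 40.6
position: [0.4447, -0.4339, 0.4251]
tcp_rot: [[-0.996, 0.091, -0.006], [0.091, 0.996, 0.007], [0.007, 0.007, -1.0]]
force: [-0.1, 0.7, -0.8]
opening: 0.003
grasp_force: 0.0
```

```bash
python3 - <<'E'
from lid import *
s=log(); print(lrow(-.275,.285))
snap('side','side20'); snap('top','top20')
for f in('side20','top20'):
  for k in(1,2,3): body([f],k,.052,.035)
  W=world(f); l=(W-[*CASE[:2],0])@RC
  for k in (1,2,3):
    m=(np.abs(l[:,1]-GY[k])<.012)&(l[:,2]>.068)&(l[:,2]<.09)&(l[:,0]>.03)&(l[:,0]<.13)
    n=(np.abs(l[:,1]-GY[k])<.012)&(l[:,2]>.05)&(l[:,2]<.09)&(l[:,0]>-.105)&(l[:,0]<.13)
    print(k,np.round(np.percentile(l[m,0],99),4),np.round(np.percentile(l[n,0],1),4))
E
```

```text
40.6 [ 0.4447 -0.4339  0.4251] [ -54.6   21.6   65.    -0.    94.  -139.3] [-0.1  0.7 -0.8]
([-0.01, -0.006, 0.561, 0.004, -0.004, -0.001], 'rows', np.float64(2.8))
1 1182 y 0.0919 dy deg 1.2 z 0.0522 pitch deg (+ = bottom high) 0.7 rms 0.0015 xmax 0.193
2 1125 y 0.0331 dy deg 0.1 z 0.0521 pitch deg (+ = bottom high) 0.7 rms 0.0015 xmax 0.109
3 1280 y -0.0255 dy deg -0.3 z 0.0512 pitch deg (+ = bottom high) -0.7 rms 0.0014 xmax 0.109
1 0.0892 -0.1031
2 0.081 -0.1028
3 0.0912 -0.094
1 980 y 0.0916 dy deg 1.3 z 0.0517 pitch deg (+ = bottom high) 0.6 rms 0.0018 xmax 0.19
2 865 y 0.0342 dy deg 0.6 z 0.0517 pitch deg (+ = bottom high) 0.9 rms 0.0017 xmax 0.11
3 987 y -0.0247 dy deg -0.2 z 0.051 pitch deg (+ = bottom high) -0.7 rms 0.0017 xmax 0.11
1 0.0907 -0.103
2 0.0827 -0.1031
3 0.0918 -0.1029
```

```bash
python3 - <<'E'
from lid import *
for f in('side20','top20'):
  W=world(f); l=(W-[*CASE[:2],0])@RC
  for k in(1,2,3):
    print(f,k,[(round(x,3),round(1e3*np.percentile(l[m,2],80))) for x in np.r_[np.arange(-.112,-.07,.003),np.arange(.074,.1,.003)] if (m:=(np.abs(l[:,0]-x)<.002)&(np.abs(l[:,1]-GY[k]-.001)<.006)&(l[:,2]<.1)).sum()>2])
im=cv2.imread('pics/top20.png')[120:260,300:470]; cv2.imwrite('pics/c20.png',cv2.resize(im,(680,560),interpolation=cv2.INTER_CUBIC))
E
```

```text
side20 1 [(np.float64(-0.109), 63), (np.float64(-0.106), 62), (np.float64(-0.103), 60), (np.float64(-0.1), 11), (np.float64(-0.097), 11), (np.float64(-0.094), 63), (np.float64(-0.091), 62), (np.float64(-0.088), 63), (np.float64(-0.085), 64), (np.float64(-0.082), 63), (np.float64(-0.079), 63), (np.float64(-0.076), 63), (np.float64(-0.073), 63), (np.float64(0.074), 80), (np.float64(0.077), 80), (np.float64(0.08), 78), (np.float64(0.083), 80), (np.float64(0.086), 80), (np.float64(0.089), 78), (np.float64(0.098), 12)]
side20 2 [(np.float64(-0.112), 61), (np.float64(-0.109), 63), (np.float64(-0.106), 62), (np.float64(-0.103), 61), (np.float64(-0.1), 63), (np.float64(-0.097), 63), (np.float64(-0.094), 65), (np.float64(-0.091), 65), (np.float64(-0.088), 64), (np.float64(-0.085), 64), (np.float64(-0.082), 64), (np.float64(-0.079), 64), (np.float64(-0.076), 63), (np.float64(-0.073), 64), (np.float64(0.074), 79), (np.float64(0.077), 79), (np.float64(0.08), 79), (np.float64(0.089), 10), (np.float64(0.092), 10), (np.float64(0.095), 10), (np.float64(0.098), 10)]
side20 3 [(np.float64(-0.109), 62)
[... 1267 characters left out ...]
 64), (np.float64(-0.079), 64), (np.float64(-0.076), 63), (np.float64(-0.073), 64), (np.float64(0.074), 78), (np.float64(0.077), 78), (np.float64(0.08), 77), (np.float64(0.083), 76)]
top20 3 [(np.float64(-0.112), 3), (np.float64(-0.109), 58), (np.float64(-0.106), 62), (np.float64(-0.103), 60), (np.float64(-0.1), 59), (np.float64(-0.094), 48), (np.float64(-0.091), 63), (np.float64(-0.088), 66), (np.float64(-0.085), 66), (np.float64(-0.082), 66), (np.float64(-0.079), 66), (np.float64(-0.076), 65), (np.float64(-0.073), 66), (np.float64(0.074), 75), (np.float64(0.077), 76), (np.float64(0.08), 77), (np.float64(0.083), 77), (np.float64(0.086), 78), (np.float64(0.089), 77), (np.float64(0.092), 77)]
```

View pics/c20.png

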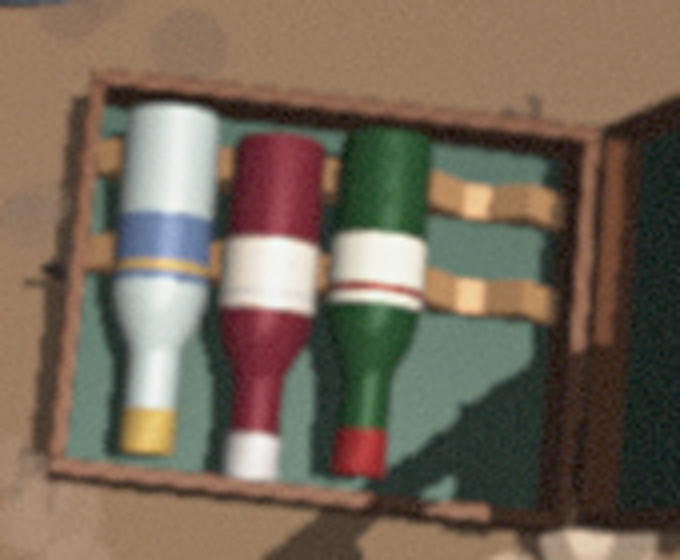

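Request:
send_rows(moves=[[-0.01,-0.006,0.2,0,0,0],[-0.01,-0.006,0.4,0,0,0],[-0.01,-0.006,0.56,0,0,0],[-0.01,-0.006,0.56,0,0,0],[-0.01,-0.006,0.56,0,0,0]])

```text
time_s: 41.2
position: [0.4483, -0.4345, 0.2904]
tcp_rot: [[-0.996, 0.088, -0.002], [0.088, 0.996, 0.0], [0.002, 0.0, -1.0]]
force: [1.0, -1.1, 0.7]
opening: 0.006
grasp_force: 0.0
```

```bash
python3 - <<'E'
from lid import *
s=log()
for th in (103,100,95,90,85,80,75,70,65,60,55): print(th,lrow(*P(th)))
E
```

```text
41.2 [ 0.4483 -0.4345  0.2904] [-5.430e+01  2.650e+01  7.740e+01 -1.000e-01  7.620e+01 -1.393e+02] [ 1.  -1.1  0.7]
103 ([0.008, 0.146, 0.013, 0.0, -0.001, 0.002], 'rows', np.float64(0.7))
100 ([0.008, 0.194, -0.003, 0.0, -0.001, 0.002], 'rows', np.float64(1.0))
95 ([0.008, 0.276, -0.024, 0.0, -0.001, 0.002], 'rows', np.float64(1.4))
90 ([0.007, 0.359, -0.038, 0.0, -0.001, 0.002], 'rows', np.float64(1.8))
85 ([0.007, 0.443, -0.045, 0.0, -0.001, 0.002], 'rows', np.float64(2.2))
80 ([0.007, 0.527, -0.045, 0.0, -0.001, 0.002], 'rows', np.float64(2.6))
75 ([0.007, 0.611, -0.037, 0.0, -0.001, 0.002], 'rows', np.float64(3.1))
70 ([0.007, 0.694, -0.021, 0.0, -0.001, 0.002], 'rows', np.float64(3.5))
65 ([0.006, 0.776, 0.001, 0.0, -0.001, 0.002], 'rows', np.float64(3.9))
60 ([0.006, 0.855, 0.03, 0.0, -0.001, 0.002], 'rows', np.float64(4.3))
55 ([0.006, 0.931, 0.066, 0.0, -0.001, 0.002], 'rows', np.float64(4.7))
```

Request:
send_rows(moves=[[0.008,0.07,0.01,0,0,0],[0.008,0.146,0.013,0,0,0],[0.008,0.21,-0.005,0,0,0],[0.008,0.276,-0.024,0,0,0],[0.007,0.359,-0.038,0,0,0],[0.007,0.443,-0.045,0,0,0],[0.007,0.527,-0.045,0,0,0],[0.007,0.611,-0.037,0,0,0],[0.007,0.694,-0.021,0,0,0],[0.006,0.776,0.001,0,0,0],[0.006,0.855,0.03,0,0,0],[0.006,0.855,0.03,0,0,0]])

```text
time_s: 42.4
position: [0.4635, -0.2175, 0.2808]
tcp_rot: [[-0.996, 0.086, -0.007], [0.086, 0.996, 0.006], [0.007, 0.005, -1.0]]
force: [-0.3, -0.3, 0.0]
opening: 0.004
grasp_force: 0.0
```

```bash
cat >> lid.py <<'E'
def lidangle(f,x0=.06):
    W=world(f); l=(W-[*CASE[:2],0])@RC; m=(np.abs(l[:,0]-x0)<.03)&(l[:,1]>-.16)&(l[:,1]<.16)&(l[:,2]>.085)&(l[:,2]<.36); q=l[m]
    # outer face plane: points at 30 mm from the rim plane through the hinge
    best=max(np.arange(-2,115,.5),key=lambda a:(np.abs(-(q[:,1]+.14)*np.sin(np.radians(a))+(q[:,2]-.06)*np.cos(np.radians(a))-.03)<.003).sum()); print('lid deg',best)
E
python3 - <<'E'
from lid import *
s=log(); snap('side','side21'); lidangle('side21'); snap('top','top21'); lidangle('top21')
for th in (60,55,50,45,40,35,30,25,20,15): print(th,lrow(*P(th)))
E
```

```text
42.4 [ 0.4635 -0.2175  0.2808] [ -37.7   17.7   93.5    0.    69.3 -122.8] [-0.3 -0.3  0. ]
lid deg 60.0
lid deg 59.5
60 ([-0.004, -0.002, -0.005, 0.001, -0.003, 0.002], 'rows', np.float64(0.0))
55 ([-0.005, 0.074, 0.032, 0.001, -0.003, 0.002], 'rows', np.float64(0.4))
50 ([-0.005, 0.147, 0.074, 0.001, -0.003, 0.002], 'rows', np.float64(0.8))
45 ([-0.005, 0.215, 0.123, 0.001, -0.003, 0.002], 'rows', np.float64(1.2))
40 ([-0.006, 0.28, 0.178, 0.001, -0.003, 0.002], 'rows', np.float64(1.7))
35 ([-0.006, 0.339, 0.238, 0.001, -0.003, 0.002], 'rows', np.float64(2.1))
30 ([-0.007, 0.392, 0.303, 0.001, -0.003, 0.002], 'rows', np.float64(2.5))
25 ([-0.007, 0.44, 0.373, 0.001, -0.003, 0.002], 'rows', np.float64(2.9))
20 ([-0.007, 0.482, 0.446, 0.001, -0.003, 0.002], 'rows', np.float64(3.3))
15 ([-0.008, 0.517, 0.523, 0.001, -0.003, 0.002], 'rows', np.float64(3.7))
```

Works as modelled. Continue to 20°.

Request:
send_rows(moves=[[-0.005,0.04,0.015,0,0,0],[-0.005,0.074,0.032,0,0,0],[-0.005,0.11,0.052,0,0,0],[-0.005,0.147,0.074,0,0,0],[-0.005,0.215,0.123,0,0,0],[-0.006,0.28,0.178,0,0,0],[-0.006,0.339,0.238,0,0,0],[-0.007,0.367,0.27,0,0,0],[-0.007,0.392,0.303,0,0,0],[-0.007,0.44,0.373,0,0,0],[-0.007,0.482,0.446,0,0,0],[-0.007,0.482,0.446,0,0,0]])

```text
time_s: 43.7
position: [0.4757, -0.1011, 0.1687]
tcp_rot: [[-0.996, 0.088, -0.007], [0.088, 0.996, 0.003], [0.007, 0.002, -1.0]]
force: [-0.7, -0.2, 0.0]
opening: 0.006
grasp_force: 0.0
```

```bash
python3 - <<'E'
from lid import *
s=log(); snap('side','side22'); lidangle('side22')
for th in (20,16,12,8,6,4,2,0,-1): print(th,lrow(*P(th)))
E
```

```text
43.7 [ 0.4757 -0.1011  0.1687] [ -25.2   24.5  104.6   -0.    51.4 -110.1] [-0.7 -0.2  0. ]
lid deg 17.5
20 ([0.002, 0.006, -0.002, 0.0, -0.003, 0.001], 'rows', np.float64(0.0))
16 ([0.001, 0.034, 0.059, 0.0, -0.003, 0.001], 'rows', np.float64(0.3))
12 ([0.001, 0.059, 0.122, 0.0, -0.003, 0.001], 'rows', np.float64(0.7))
8 ([0.001, 0.078, 0.187, 0.0, -0.003, 0.001], 'rows', np.float64(1.0))
6 ([0.001, 0.087, 0.22, 0.0, -0.003, 0.001], 'rows', np.float64(1.2))
4 ([0.0, 0.094, 0.253, 0.0, -0.003, 0.001], 'rows', np.float64(1.3))
2 ([0.0, 0.1, 0.286, 0.0, -0.003, 0.001], 'rows', np.float64(1.5))
0 ([0.0, 0.104, 0.319, 0.0, -0.003, 0.001], 'rows', np.float64(1.7))
-1 ([0.0, 0.106, 0.336, 0.0, -0.003, 0.001], 'rows', np.float64(1.8))
```

Request:
send_rows(moves=[[0,0.034,0.06,0,0,0],[0,0.046,0.09,0,0,0],[0,0.059,0.122,0,0,0],[0,0.069,0.154,0,0,0],[0,0.078,0.187,0,0,0],[0,0.083,0.205,0,0,0],[0,0.087,0.22,0,0,0],[0,0.091,0.237,0,0,0],[0,0.094,0.253,0,0,0],[0,0.097,0.27,0,0,0],[0,0.1,0.286,0,0,0],[0,0.102,0.302,0,0,0]])

```text
time_s: 44.95
position: [0.4797, -0.0773, 0.0949]
tcp_rot: [[-0.996, 0.089, -0.002], [0.089, 0.996, -0.0], [0.002, -0.0, -1.0]]
force: [0.0, -0.5, -0.3]
opening: 0.005
grasp_force: 0.0
```

Request:
send_rows(moves=[[0,0.001,0.008,0,0,0],[0,0.002,0.016,0,0,0],[0,0.003,0.024,0,0,0],[0,0.003,0.03,0,0,0],[0,0.003,0.034,0,0,0],[0,0.003,0.034,0,0,0]])

```text
time_s: 45.55
position: [0.4798, -0.0768, 0.0901]
tcp_rot: [[-0.996, 0.089, -0.0], [0.089, 0.996, -0.001], [0.0, -0.001, -1.0]]
force: [-6.6, 1.6, 30.0]
opening: 0.005
grasp_force: 15.1
```

```bash
python3 - <<'E'
from lid import *
s=log(); snap('side','side23'); snap('top','top23')
for f in('side23','top23'):
    lidangle(f); W=world(f); l=(W-[*CASE[:2],0])@RC; m=(np.abs(l[:,0]-.06)<.02)
    print([ (round(y,2),round(1e3*np.median(l[k,2]),1)) for y in(-.12,-.06,0,.06,.12,.135) if (k:=m&(np.abs(l[:,1]-y)<.006)&(l[:,2]>.03)).sum()>3])
    m=(np.abs(l[:,0])<.016)&(l[:,1]>.125)&(l[:,1]<.24)&(l[:,2]>.02); q=l[m]; q=q[np.argsort(q[:,1])]; print('hasp',np.round(q[::max(1,len(q)//14),1:],3).tolist())
E
```

```text
45.55 [ 0.4798 -0.0768  0.0901] [-2.220e+01  3.230e+01  1.085e+02 -1.000e-01  3.920e+01 -1.071e+02] [-6.6  1.6 30. ]
lid deg 0.5
[(-0.12, np.float64(91.1)), (-0.06, np.float64(91.4)), (0, np.float64(91.8)), (0.06, np.float64(91.2)), (0.12, np.float64(91.2)), (0.14, np.float64(90.5))]
hasp [[0.125, 0.089], [0.13, 0.091], [0.135, 0.09], [0.14, 0.092], [0.147, 0.084], [0.153, 0.083], [0.159, 0.08], [0.164, 0.082], [0.17, 0.079], [0.176, 0.078], [0.184, 0.079], [0.191, 0.079], [0.196, 0.083], [0.199, 0.086], [0.205, 0.082]]
lid deg 0.5
[(-0.12, np.float64(91.1)), (-0.06, np.float64(91.5)), (0, np.float64(91.0)), (0.06, np.float64(91.3)), (0.12, np.float64(90.6)), (0.14, np.float64(90.6))]
hasp [[0.135, 0.089], [0.144, 0.083], [0.148, 0.085], [0.153, 0.083], [0.157, 0.084], [0.161, 0.081], [0.166, 0.077], [0.17, 0.082], [0.176, 0.077], [0.181, 0.077], [0.187, 0.078], [0.192, 0.08], [0.196, 0.085], [0.2, 0.083], [0.204, 0.083]]
```

```bash
cat > hasp.py <<'E'
from lid import *
TH=35; s_,c_=np.sin(np.radians(TH)),np.cos(np.radians(TH))
RH=down(84.84)@Ro.from_euler('y',-TH,degrees=True).as_matrix()     # tool x = +Y & down, z = -Y & down
RH2=RH@Ro.from_euler('z',180,degrees=True).as_matrix()
def tip(a,x=0):
    t=np.radians(a); d=np.array([np.sin(t),-np.cos(t)]); n=np.array([np.cos(t),np.sin(t)])
    L=np.array([.145,.08])+.055*d+.006*n; p=L+.005*np.array([s_,c_])+.004*np.array([c_,-s_]); return np.array([x,*p])
E
python3 - <<'E'
from hasp import *
s=readout.read_state(); q0=np.array(s['joint_positions']); print(np.round(RC.T@RH,2).tolist())
pts=[('hover',[0,.24,.18]),('a95',tip(95)),('a60',tip(60)),('a25',tip(25)),('side',[0,.19,.0134]),('end',[0,.158,.0134])]
for nm,R,seeds in(('RH',RH,[[15,30,100,-55,80,35],[-10,40,100,60,60,-60]]),('RH2',RH2,[[15,30,100,-55,80,-140],[15,30,100,100,80,35],[-5,40,110,120,60,10]])):
    for sd in seeds:
        for n,p in pts:
            q,e=ik(C(p),R,sd); print(nm,n,np.round(C(p),3),np.round(q),round(e,3))
            if e<.01: sd=q
E
```

```text
[[0.0, 1.0, -0.0], [0.82, -0.0, -0.57], [-0.57, 0.0, -0.82]]
RH hover [0.567 0.072 0.18 ] [ 13.  38.  86. -35.  72.  33.] 0.0
RH a95 [0.564 0.037 0.093] [ 10.  44.  91. -39.  62.  39.] 0.0
RH a60 [0.564 0.033 0.059] [  9.  47.  91. -40.  59.  41.] 0.0
RH a25 [0.562 0.012 0.034] [  7.  49.  93. -43.  56.  43.] 0.0
RH side [0.563 0.022 0.013] [  8.  51.  92. -43.  55.  44.] 0.0
RH end [ 0.56  -0.01   0.013] [  5.  50.  94. -45.  53.  44.] 0.0
RH hover [0.567 0.072 0.18 ] [ 13.  38.  86. -35.  72.  33.] 0.0
RH a95 [0.564 0.037 0.093] [ 10.  44.  91. -39.  62.  39.] 0.0
RH a60 [0.564 0.033 0.059] [  9.  47.  91. -40.  59.  41.] 0.0
RH a25 [0.562 0.012 0.034] [  7.  49.  93. -43.  56.  43.] 0.0
RH side [0.563 0.022 0.013] [  8.  51.  92. -43.  55.  44.] 0.0
RH end [ 0.56  -0.01   0.013] [  5.  50.  94. -45.  53.  44.] 0.0
RH2 hover [0.567 0.072 0.18 ] [  13.   38.   86.  -35.   72. -147.] 0.0
RH2 a95 [0.564 0.037 0.093] [  10.   44.   91.  -39.   62. -141.] 0.0
RH2 a60 [0.564 0.033 0.059] [   9.   47.   91.  -40.   59. -139.] 0.0
RH2 a25 [0.562 0.012 0.034] [   7.   49.   93.  -43.   56. 
[... 257 characters left out ...]
34.  98. -10.  45. 164.] 1.834
RH2 a60 [0.564 0.033 0.059] [-10.  38. 100.  -8.  40. 164.] 1.849
RH2 a25 [0.562 0.012 0.034] [-12.  40. 101.  -9.  36. 164.] 1.809
RH2 side [0.563 0.022 0.013] [-12.  42. 102.  -7.  32. 164.] 1.848
RH2 end [ 0.56  -0.01   0.013] [-14.  42. 101.  -9.  33. 164.] 1.771
RH2 hover [0.567 0.072 0.18 ] [  8.  36. 120. 262.  33. -86.] 1.879
RH2 a95 [0.564 0.037 0.093] [  5.  44. 118. 262.  32. -85.] 1.498
RH2 a60 [0.564 0.033 0.059] [  5.  47. 117. 262.  32. -84.] 1.394
RH2 a25 [0.562 0.012 0.034] [  3.  50. 116. 262.  32. -85.] 1.262
RH2 side [0.563 0.022 0.013] [  4.  52. 115. 262.  32. -83.] 1.239
RH2 end [ 0.56  -0.01   0.013] [  1.  52. 115. 262.  32. -86.] 1.145
```

```bash
python3 - <<'E'
from hasp import *
for f in('top20','side20','top0','side0'):
    W=world(f); m=(W[:,2]>.035)&(W[:,2]<.07)&(W[:,0]>.58)&(W[:,0]<.76)&(W[:,1]>.0)&(W[:,1]<.13); q=W[m]; print(f,m.sum(),np.round(np.percentile(q,[1,99],axis=0),3).tolist() if m.sum() else '')
R90=RH2
s=readout.read_state()
p1=np.array(s['position'])+[0,0,.16]; print(row(p1,np.array(s['tcp_rot'])))
st=dict(position=p1,tcp_rot=s['tcp_rot']); print(row(C([-.01,.26,.2]),RH2,st))
E
```

```text
top20 1034 [[0.649, 0.002, 0.036], [0.759, 0.099, 0.066]]
side20 1085 [[0.649, 0.001, 0.036], [0.759, 0.096, 0.065]]
top0 1034 [[0.65, 0.002, 0.036], [0.759, 0.099, 0.065]]
side0 1105 [[0.649, 0.001, 0.036], [0.76, 0.096, 0.065]]
([0.0, -0.001, -0.64, 0.0, 0.0, 0.0], 'rows', np.float64(3.2))
([-0.256, 0.702, 0.2, 0.304, 0.304, -0.965], 'rows', np.float64(11.1))
```

```bash
sed -i 's/^TH=35/TH=25/' hasp.py; python3 - <<'E'
from hasp import *
s=readout.read_state(); X=-.017
p1=np.array(s['position'])+[0,0,.16]
st=dict(position=p1,tcp_rot=s['tcp_rot']); h1=C([X,.10,.26]); Rm=Ro.from_matrix(s['tcp_rot']); 
v=(Rm.inv()*Ro.from_matrix(RH2)).as_rotvec(); print(np.degrees(v)); Rh=(Rm*Ro.from_rotvec(v/2)).as_matrix()
print(row(h1,Rh,st)); st=dict(position=h1,tcp_rot=Rh); h2=C([X,.23,.16]); print(row(h2,RH2,st))
q=np.array(s['joint_positions'])
for p,R in((p1,np.array(s['tcp_rot'])),(h1,Rh),(h2,RH2),(C([X,.158,.016]),RH2)): q,e=ik(p,R,q); print(np.round(q),round(e,4))
for a in(95,80,60,40,25): print(a,np.round(tip(a),3))
E
```

```text
[ 19.53115755  19.55468306 -88.37480386]
([-0.227, 0.062, -0.04, 0.109, 0.109, -0.491], 'rows', np.float64(5.4))
([-0.438, 0.402, 0.276, 0.109, 0.109, -0.491], 'rows', np.float64(5.4))
[ -22.   17.  100.   -0.   63. -107.] 0.0
[ -12.   24.   88.  -14.   72. -136.] 0.0
[   8.   34.   92.  -27.   63. -152.] 0.0
[   1.   46.   99.  -37.   44. -145.] 0.0
95 [0.    0.205 0.094]
80 [0.    0.206 0.079]
60 [0.    0.201 0.061]
40 [0.    0.191 0.045]
25 [0.    0.179 0.036]
```

Request:
send_rows(moves=[[0,0,-0.1,0,0,0],[0,0,-0.64,0,0,0],[0,0,-0.64,0,0,0],[0,0,-0.64,0,0,0],[0,0,-0.64,0,0,0],[0,0,-0.64,0,0,0]])

```text
time_s: 46.25
position: [0.4801, -0.0766, 0.2474]
tcp_rot: [[-0.996, 0.089, -0.0], [0.089, 0.996, -0.001], [-0.0, -0.001, -1.0]]
force: [-0.2, -0.1, -0.3]
opening: 0.009
grasp_force: 0.0
```

Request:
send_rows(moves=[[-0.227,0.062,-0.04,0.109,0.109,-0.491],[-0.227,0.062,-0.04,0.109,0.109,-0.491],[-0.227,0.062,-0.04,0.109,0.109,-0.491],[-0.227,0.062,-0.04,0.109,0.109,-0.491],[-0.227,0.062,-0.04,0.109,0.109,-0.491],[-0.227,0.062,-0.04,0.109,0.109,-0.491],[-0.227,0.062,-0.04,0.109,0.109,-0.491]])

```text
time_s: 46.95
position: [0.5366, -0.0653, 0.2539]
tcp_rot: [[-0.76, -0.64, -0.116], [-0.612, 0.764, -0.206], [0.22, -0.085, -0.972]]
force: [-0.5, 0.1, -0.1]
opening: 0.007
grasp_force: 0.0
```

Request:
send_rows(moves=[[-0.438,0.402,0.276,0.109,0.109,-0.491],[-0.438,0.402,0.276,0.109,0.109,-0.491],[-0.438,0.402,0.276,0.109,0.109,-0.491],[-0.438,0.402,0.276,0.109,0.109,-0.491],[-0.438,0.402,0.276,0.109,0.109,-0.491],[-0.438,0.402,0.276,0.109,0.109,-0.491],[-0.438,0.402,0.276,0.109,0.109,-0.491],[-0.438,0.402,0.276,0.109,0.109,-0.491]])

```text
time_s: 47.75
position: [0.549, 0.0629, 0.1559]
tcp_rot: [[-0.083, -0.996, -0.042], [-0.902, 0.092, -0.421], [0.423, 0.003, -0.906]]
force: [0.6, -0.7, -0.2]
opening: 0.0
grasp_force: 0.0
```

```bash
python3 - <<'E'
from hasp import *
s=log(); snap('side','side24'); snap('top','top24'); lidangle('side24')
for f in('side24','top24'):
    W=world(f); l=(W-[*CASE[:2],0])@RC
    m=(np.abs(l[:,0])<.022)&(l[:,1]>.145)&(l[:,1]<.215)&(l[:,2]>.05)&(l[:,2]<.1); q=l[m]; q=q[np.argsort(q[:,1])]; print('hasp',np.round(q[::max(1,len(q)//10),1:],3).tolist(), 'x',np.round(np.percentile(q[:,0],[1,99]),3))
for a in(105,90,80,70,60,50,40,32,25): print(a,row(C(tip(a,-.017)),RH2)[0])
E
```

```text
47.75 [0.549  0.0629 0.1559] [   8.1   34.8   91.6  -27.5   62.8 -151.9] [ 0.6 -0.7 -0.2]
lid deg 0.5
hasp [[0.145, 0.084], [0.151, 0.084], [0.157, 0.085], [0.163, 0.081], [0.169, 0.081], [0.175, 0.081], [0.182, 0.078], [0.189, 0.078], [0.195, 0.078], [0.198, 0.088], [0.204, 0.084]] x [-0.022  0.021]
hasp [[0.145, 0.086], [0.151, 0.082], [0.156, 0.082], [0.162, 0.082], [0.168, 0.079], [0.174, 0.077], [0.18, 0.079], [0.187, 0.082], [0.194, 0.082], [0.199, 0.088], [0.205, 0.084]] x [-0.021  0.021]
105 [0.008, -0.0, 0.241, 0.002, -0.0, -0.001]
90 [-0.028, -0.0, 0.286, 0.002, -0.0, -0.001]
80 [-0.045, -0.0, 0.32, 0.002, -0.0, -0.001]
70 [-0.056, -0.0, 0.357, 0.002, -0.0, -0.001]
60 [-0.06, -0.0, 0.396, 0.002, -0.0, -0.001]
50 [-0.058, -0.001, 0.434, 0.002, -0.0, -0.001]
40 [-0.049, -0.001, 0.472, 0.002, -0.0, -0.001]
32 [-0.037, -0.001, 0.5, 0.002, -0.0, -0.001]
25 [-0.023, -0.001, 0.523, 0.002, -0.0, -0.001]
```

Request:
send_rows(moves=[[0,0,0.15,0,0,0],[0.008,0,0.24,0,0,0],[-0.01,0,0.263,0,0,0],[-0.028,0,0.286,0,0,0],[-0.045,0,0.32,0,0,0],[-0.056,0,0.357,0,0,0],[-0.06,0,0.396,0,0,0],[-0.058,0,0.434,0,0,0],[-0.049,0,0.472,0,0,0],[-0.037,0,0.5,0,0,0],[-0.023,0,0.523,0,0,0],[-0.023,0,0.523,0,0,0]])

```text
time_s: 49.05
position: [0.5442, 0.0122, 0.0354]
tcp_rot: [[-0.082, -0.996, -0.042], [-0.902, 0.092, -0.422], [0.424, 0.003, -0.906]]
force: [0.6, -0.3, 0.8]
opening: 0.003
grasp_force: 0.0
```

```bash
python3 - <<'E'
from hasp import *
s=log(); d=(np.array(s['position'])-[*CASE[:2],0])@RC; print('tip local',np.round(d,4))
snap('side','side25'); snap('top','top25')
for f in('side25','top25'):
    W=world(f); l=(W-[*CASE[:2],0])@RC
    m=(l[:,0]>.0)&(l[:,0]<.02)&(l[:,1]>.142)&(l[:,1]<.21)&(l[:,2]>.015)&(l[:,2]<.095); q=l[m]; q=q[np.argsort(q[:,2])]; print('hasp',m.sum(),np.round(q[::max(1,len(q)//10),1:],3).tolist())
for y,z in ((.195,.03),(.195,.016),(.18,.016),(.17,.016),(.163,.016),(.158,.016)): print(y,z,row(C([-.017,y,z]),RH2)[0])
E
```

```text
49.05 [0.5442 0.0122 0.0354] [   3.1   44.8   97.5  -34.7   47.4 -145.7] [ 0.6 -0.3  0.8]
tip local [-0.0177  0.1789  0.0354]
hasp 77 [[0.169, 0.033], [0.175, 0.035], [0.168, 0.036], [0.172, 0.038], [0.174, 0.039], [0.169, 0.04], [0.164, 0.043], [0.156, 0.06], [0.147, 0.083], [0.145, 0.084], [0.144, 0.085]]
hasp 147 [[0.177, 0.03], [0.175, 0.035], [0.164, 0.037], [0.172, 0.038], [0.162, 0.041], [0.159, 0.051], [0.156, 0.063], [0.152, 0.069], [0.15, 0.077], [0.146, 0.083], [0.146, 0.086]]
0.195 0.03 [-0.066, -0.001, -0.005, 0.001, -0.0, -0.0]
0.195 0.016 [-0.089, -0.001, 0.046, 0.001, -0.0, -0.0]
0.18 0.016 [-0.035, -0.001, 0.071, 0.001, -0.0, -0.0]
0.17 0.016 [0.001, -0.001, 0.088, 0.001, -0.0, -0.0]
0.163 0.016 [0.026, -0.001, 0.1, 0.001, -0.0, -0.0]
0.158 0.016 [0.045, -0.001, 0.109, 0.001, -0.0, -0.0]
```

Request:
send_rows(moves=[[-0.066,0,-0.01,0,0,0],[-0.066,0,-0.005,0,0,0],[-0.089,0,0.046,0,0,0],[-0.089,0,0.046,0,0,0],[-0.06,0,0.059,0,0,0],[-0.035,0,0.071,0,0,0],[-0.017,0,0.08,0,0,0],[0.001,0,0.088,0,0,0],[0.014,0,0.094,0,0,0],[0.026,0,0.1,0,0,0],[0.036,0,0.105,0,0,0],[0.036,0,0.105,0,0,0]])

```text
time_s: 50.35
position: [0.5433, -0.0045, 0.0157]
tcp_rot: [[-0.083, -0.996, -0.038], [-0.904, 0.091, -0.418], [0.42, -0.0, -0.907]]
force: [0.1, 8.2, -3.0]
opening: 0.002
grasp_force: 3.8
```

```bash
cat > hm.py <<'E'
from hasp import *
def hm(*fs):
  for f in fs:
    W=world(f); l=(W-[*CASE[:2],0])@RC
    for a,b in((-.022,-.012),(.012,.022)):
        m=(l[:,0]>a)&(l[:,0]<b)&(l[:,1]>.142)&(l[:,1]<.21)&(l[:,2]>.015)&(l[:,2]<.078); q=l[m]; q=q[np.argsort(q[:,2])]; print('hasp',f,a,m.sum(),np.round(q[::max(1,len(q)//10),1:],3).tolist())
E
python3 - <<'E'
from hm import *
s=log(); d=(np.array(s['position'])-[*CASE[:2],0])@RC; print('tip local',np.round(d,4))
snap('side','side26'); snap('top','top26'); hm('side26','top26'); lidangle('side26')
for y,z in ((.158,.016),(.154,.016),(.2,.016)): print(y,z,row(C([-.017,y,z]),RH2)[0])
E
```

```text
50.35 [ 0.5433 -0.0045  0.0157] [   1.3   46.5   98.5  -36.7   44.3 -144.7] [ 0.1  8.2 -3. ]
tip local [-0.0171  0.1621  0.0157]
hasp side26 -0.022 53 [[0.18, 0.035], [0.177, 0.038], [0.164, 0.044], [0.165, 0.047], [0.181, 0.052], [0.183, 0.053], [0.17, 0.057], [0.17, 0.059], [0.173, 0.062], [0.179, 0.064], [0.174, 0.067]]
hasp side26 0.012 0 []
hasp top26 -0.022 36 [[0.153, 0.02], [0.158, 0.03], [0.156, 0.03], [0.149, 0.031], [0.149, 0.032], [0.154, 0.032], [0.151, 0.033], [0.156, 0.034], [0.156, 0.036], [0.149, 0.037], [0.145, 0.051], [0.178, 0.063]]
hasp top26 0.012 15 [[0.155, 0.031], [0.148, 0.032], [0.155, 0.032], [0.155, 0.033], [0.149, 0.034], [0.152, 0.034], [0.153, 0.034], [0.153, 0.034], [0.15, 0.034], [0.153, 0.035], [0.155, 0.035], [0.151, 0.037], [0.148, 0.037], [0.151, 0.037], [0.15, 0.039]]
lid deg 1.5
0.158 0.016 [0.016, -0.0, 0.006, 0.0, 0.001, -0.0]
0.154 0.016 [0.03, -0.0, 0.013, 0.0, 0.001, -0.0]
0.2 0.016 [-0.137, -0.0, -0.065, 0.0, 0.001, -0.0]
```

Request:
send_rows(moves=[[0.008,0,0.003,0,0,0],[0.012,0,0.005,0,0,0],[0.012,0,0.005,0,0,0]])

```text
time_s: 50.75
position: [0.5433, -0.0052, 0.0152]
tcp_rot: [[-0.083, -0.996, -0.036], [-0.905, 0.091, -0.415], [0.416, -0.002, -0.909]]
force: [-0.5, 15.2, -2.7]
opening: 0.006
grasp_force: 7.5
```

Request:
send_rows(moves=[[-0.03,0,-0.02,0,0,0],[-0.08,0,-0.05,0,0,0],[-0.08,0,-0.2,0,0,0],[-0.08,0,-0.4,0,0,0],[-0.08,0,-0.6,0,0,0],[-0.08,0,-0.8,0,0,0],[-0.08,0,-0.9,0,0,0],[-0.08,0,-0.9,0,0,0],[-0.08,0,-0.9,0,0,0]])

```text
time_s: 51.65
position: [0.5529, 0.1038, 0.2118]
tcp_rot: [[-0.081, -0.996, -0.039], [-0.902, 0.09, -0.422], [0.424, 0.001, -0.906]]
force: [0.0, -0.4, -0.8]
opening: 0.007
grasp_force: 0.0
```

```bash
python3 - <<'E'
from hm import *
s=log(); snap('side','side27'); snap('top','top27'); hm('side27','top27'); lidangle('side27'); lidangle('top27'); lidangle('top27',-.06)
a=cv2.imread('pics/side27.png')[190:400,190:430]; b=cv2.imread('pics/top27.png')
cv2.imwrite('pics/c27.png',np.hstack([cv2.resize(a,(400,350)),cv2.resize(b,(400,300))[:,:].copy() if 0 else cv2.copyMakeBorder(cv2.resize(b,(400,300)),0,50,0,0,cv2.BORDER_CONSTANT)]))
E
```

```text
51.65 [0.5529 0.1038 0.2118] [  11.9   31.8   86.5  -25.3   71.5 -152.8] [ 0.  -0.4 -0.8]
hasp side27 -0.022 0 []
hasp side27 0.012 0 []
hasp top27 -0.022 25 [[0.156, 0.026], [0.153, 0.028], [0.151, 0.029], [0.154, 0.029], [0.151, 0.029], [0.149, 0.03], [0.151, 0.031], [0.149, 0.031], [0.153, 0.032], [0.144, 0.034], [0.147, 0.045], [0.145, 0.05], [0.148, 0.077]]
hasp top27 0.012 15 [[0.155, 0.026], [0.155, 0.027], [0.15, 0.027], [0.153, 0.028], [0.154, 0.028], [0.155, 0.029], [0.149, 0.029], [0.15, 0.029], [0.15, 0.029], [0.152, 0.03], [0.151, 0.031], [0.153, 0.032], [0.155, 0.032], [0.152, 0.033], [0.151, 0.033]]
lid deg 0.5
lid deg 0.5
lid deg 0.5
```

View pics/c27.png

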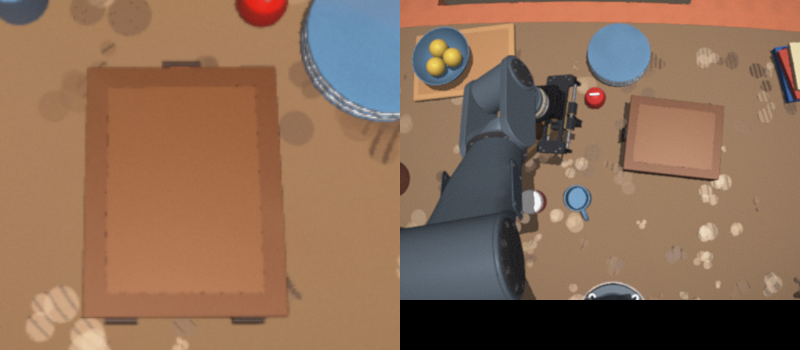

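```bash
python3 -c "
from rig import ticket; print(ticket.hand_in())"
```

```text
the job is handed in; nothing more can be done
None
```

The job is handed in: all three bottles present (grey, pink and green) lie in grooves 1 to 3, the lid is fully shut and the hasp lies flat over its staple. The pink bottle's cap lies against the -x wall, about 10 mm short of its nominal place, though its body is down on both rails.

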